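# Lever a walked vibrating table back into its locating shoe

### The job

The vibrating table has walked: its front foot has climbed onto the yellow lip of its locating shoe. Take the pry bar off its mat, set it over the red fulcrum block with its toe under the table's front lug, lever the foot just clear of the lip and, holding it up, slew it across over the channel without dragging it on the lip, then ease it gently down until the foot sits fully in the channel. Then take the bar out and lay it flat on its mat, lengthwise; do not ram or jerk the bar, tip the table steeply, push the table with the gripper itself or disturb the other things on the bench.

Things in the scene. Friction and masses are not known exactly. Their poses are not given: they have to be found in the camera images.
- vibtable: blue bench vibrating table, 13 to 17 kg, 300 wide, 320 long, with steel deck and an open cube mould clamped on it (top 208 above the origin). Three rubber feet. Origin: centre of the underside of the single front foot (disc 40 diameter, 24 high). Local x points back into the machine, y across it, z up. Rear feet (x=285, y=+-85, undersides z=-5) stand on the bare bench
- lug_edge (a point): middle of the lower front edge of the lug over the front foot (vibtable x=-45, y=0, z=24). The lug is a blue plate 70 wide, 14 thick, underside at vibtable z=24; 25 of it overhangs in front of the foot. Two ribs under the overhang, 8 thick and 9 deep along x, leave a pocket 38 wide (y from -19 to 19) for the bar's toe; a rib takes the side push. It takes 60 to 90 N there to lift the foot
- shoe: locating shoe fixed to the bench: steel plate 64 (x) by 130 (y) by 5 thick with two yellow lips running along its x, each 8 wide and 6 higher than the plate, with a channel 46 wide between them (3 to spare on each side of the foot). Origin: centre of its underside, on the bench. x points to the machine, y across the channel, z up
- shoe_seat (a point): middle of the floor of the shoe's channel, 5 above the bench; axes as the shoe. The foot belongs centred here. At the start it stands on the lip on the +y side, 10 to 16 off the middle in y. The table stands level with the foot in the channel
- fulcrum: red steel block 50 (x) by 90 (y) with a bright half-round ridge of radius 10 along its y on top; loose, 0.95 kg, already standing in front of the lug with its ridge across the lug's direction. Origin: centre of its underside; x points to the lug, z up.
- ridge (a point): middle of the top of the fulcrum's ridge, 28 above the bench; about 30 in front of the lug's edge. The loaded bar creeps a little sideways on it and under the lug, so the foot follows the handle by less than the lever lengths say
- bar: steel pry bar, 0.7 kg, 440 long: shaft 16 high (z), 18 wide (y) from x=-95 to 205; orange handle sleeve 24 wide, 16 high from x=-205 to -95; flat toe 28 wide, 6 thick from x=205 to 236, bent 15 degrees up to +z. Origin: on the shaft's axis at the balance point, the best place to grip; x points to the toe; z is up as it lies (axis 8 above what it lies on)
- toe (a point): middle of the upper edge of the toe's end: bar point x=235, y=0, z=7
- mat: black rubber mat fixed on the bench, 460 (x) by 80 (y) by 4 thick, where the bar lies at the start along the mat's x. Origin: centre of its underside
- weight: brass test weight, 48 diameter, 64 high, bystander; origin under its centre
- tin: round aluminium sample tin, 64 diameter, 55 high, bystander; origin under its centre
- brush: bench brush lying flat, bystander; origin under it
- collar: steel mould collar (ring), 104 outside diameter, 35 high, bystander; origin at the centre of its underside
- foot: black rubber front foot under the lug, fixed to the vibtable: disc 40 diameter, 24 high; origin the same point as the vibtable's
Not all that is in view belongs to the job. Of the things shaped like the shoe, the steel one is meant.

How it is judged (in metres and radians):
On the way, in this order (a step that is already met when the one before it is completed fails the run):
1. with the bar bearing on the fulcrum and under the table, the front foot is lifted clear of the shoe (z of vibtable in the frame of shoe_seat above 0.0075 m and contact force between vibtable and shoe below 1 N and contact force between bar and vibtable above 15 N and contact force between bar and fulcrum above 15 N), for 0.2 s.
2. the front foot has come down into the channel of the shoe (z of vibtable in the frame of shoe_seat below 0.0025 m and y of vibtable in the frame of shoe_seat between -0.0045 and 0.0045 m), for 0.2 s.
At the end, for the whole second after the job is handed in: the front foot sits on the floor of the shoe's channel (less than 2.5 mm above it, within 4.5 mm of its middle across and 15 mm along); the bar lies flat on its mat (balance point within 80 mm of the mat's centre, within 0.25 rad of its length); all at rest (all of step 2 and x of vibtable in the frame of shoe_seat between -0.015 and 0.015 m and linear speed of vibtable below 0.01 m/s and linear speed of bar below 0.02 m/s and z of bar in the frame of mat below 0.018 m and angle between bar's own z axis and vertical below 0.1 rad and horizontal distance between bar and mat below 0.08 m and angle between the x axis of bar and the x axis of mat, either way round below 0.25 rad); the robot touches nothing.
It fails at once if the foot is dragged or set down on the lip: it bears on the shoe with over 15 N while part-way across (4.5 to 8 mm off the middle and not yet down) (y of vibtable in the frame of shoe_seat between 0.0045 and 0.008 m and z of vibtable in the frame of shoe_seat above 0.003 m and contact force between vibtable and shoe above 15 N).
It fails at once if the table is dropped or jerked (turning faster than 0.35 rad/s) or tipped by more than 0.08 rad (4.5 degrees) (angular speed of vibtable above 0.35 rad/s or angle between vibtable's own z axis and vertical above 0.08 rad).
It fails at once if the bar is rammed or jerked against the table with more than 140 N, or against its rubber foot with more than 30 N (contact force between bar and vibtable above 140 N or contact force between bar and foot above 30 N).
It fails at once if the robot itself pushes the table with more than 10 N (contact force between the arm and vibtable above 10 N).
It fails at once if a bystander (weight, tin, brush, collar) is moved by more than 30 mm (distance of any of weight, tin, brush, collar from where it was at the start of the episode above 0.03 m).
It also fails if it takes over 72 s, if anything falls off the work surface, if the arm or the gripper's body presses on something with over 40 N, if the wrist force passes 120 N, or if a joint passes its speed limit or range.

### The arm

A 6-joint arm with a two-finger parallel gripper is mounted at the origin on the work surface. World frame = base frame: x ahead of the robot, y to its left, z up, the work surface at z = 0. Lengths are in mm, angles in rad, forces in N, time in s.
With the tool pointing down it reaches from about 400 to 925 mm from the base axis. Payload 12.5 kg.
Tool frame: the origin (TCP) lies on the centre line of the jaws, within the pads' length; the fingertips stand 19 mm ahead of it and the grasp point (between the pads) is the TCP; z points along the fingers, y is the line along which they close (so a half turn about z gives the same grasp; the last joint's range is limited). The gripper opens to 95 mm and grips with 3 to 60 N. Pads are 20 mm wide; open, the fingers measure 119 mm over their backs; the gripper's body (75 mm by 180 mm) begins 59 mm behind the grasp point.
Start: joints at [-1.435, 0.491, 1.559, -0, 1.092, -0.106], TCP at [149.679, -606.829, 233.661] pointing down, gripper open.
Joint ranges: [-3.1, 3.1], [-0.84, 2.19], [0.05, 2.79], [-1.13, 4.28], [0.06, 2.93], [-2.69, 2.69]. Speed limits (rad/s): [2.22, 2.22, 2.79, 3.14, 3.14, 3.14].

### API

Orientations are given as [roll, pitch, yaw] about the fixed x, y, z axes, in that order (R = Rz(yaw) Ry(pitch) Rx(roll)).
In Python, from cell import state, read_camera, job_done gives the robot as it stands.
- The arm moves only by the tool arm_command, never from a script. Its argument "deltas" is a list of rows, each an object of numbers: "dx", "dy", "dz": the shift along the world's x, y, z in m; "yaw": the turn about the world's z in degrees. In form: [{"dx": .., "dy": .., "dz": .., "yaw": ..}, ...]. A call has 1 to 20 rows; each row shifts and turns the commanded pose from where the row before left it; what a row does not reach is not made up. A row lasts 1/10 s, in which the tool goes at most 50 mm and 8.59 degrees, less where a joint would pass 70% of its speed; a pose out of reach is approached as far as the arm can. A call with a gripper value outside its range is refused whole. "gripper" is the finger opening in m, from 0 to 0.0951, set as the call begins (left out, the last holds). The fingers move at their own pace and stop on an object; the grip force is fixed at half the most. Time passes only in rows, so rows that do not move let the fingers close. It gives the time, the measured TCP pose, the force, the opening and the grip force at its end, in the units of the state.
- state(): the state, without advancing time (a new reading comes with each control period).
- read_camera(name): name is "scene" or "top"; returns a dict with "color" (420x560x3 uint8, red, green, blue), "range_z" (420x560 float32, mm along the optical axis (not along the pixel's ray), 0 where there is no reading), "fx", "fy", "cx", "cy" (pixels), "extrinsics" (4x4, takes a point from camera to world coordinates). Camera axes: x right, y up, looking along -z (the intrinsics and any distortion apply to the point x, -y, -z); pixel columns grow to the right and rows downward; lengths in mm; the calibration is good to about 2 mm. A picture is of the moment at which its call begins.
- job_done(): hands the job in; it is judged then, once.
The state is a dict: "t": time; "joints": joint angles; "qvel": joint speeds; "tau": joint torques, N m; "eef_pos": TCP position; "tcp_rot": TCP orientation; "ft_force": force on the tool from outside, world axes, zero at the start; "moment": the same for the moment, N m; "opening": opening from 0.0 (shut) to 1.0 (fully open); "grip_force": force on a finger pad.
Only numpy, scipy, OpenCV 4.12 (cv2) and the standard library are available. Lean on these libraries where they do the work, as an engineer would, in place of code of your own. Each camera call takes 0.05 s, during which the arm holds its last target. There are 200 camera calls.

## Working session

There is one attempt and no reset: what is moved stays moved. The work goes in short steps, Python scripts to look and compute and a tool call to move; the robot and the scene stay as the last step left them, time stands still between calls to the robot, and variables do not carry over. Pictures are saved under pics/ and viewed, at most 10 in all, crops included, and the job is handed in when it is done.

Besides the shell and the picture viewer there is one more tool, called after "Call:" as name(argument=value, ...), one argument or row to a line, values as JSON. arm_command: Moves the arm, as the interface text tells. Its arguments: {"type":"object","properties":{"deltas":{"type":"array"},"gripper":{"type":"number"}},"required":["deltas"]}

```bash
mkdir -p pics; ls; cat > h.py <<'E'
import numpy as np, cv2
from cell import state, read_camera, job_done
def save(c,name,crop=None,s=1):
    im=c["color"][:,:,::-1]
    if crop: im=im[crop[1]:crop[3],crop[0]:crop[2]]
    cv2.imwrite("pics/"+name,cv2.resize(im,None,fx=s,fy=s,interpolation=cv2.INTER_CUBIC))
def pts(c):
    z=c["range_z"].astype(float); v,u=np.mgrid[:z.shape[0],:z.shape[1]]
    P=np.stack([(u-c["cx"])/c["fx"]*z,-(v-c["cy"])/c["fy"]*z,-z],-1)
    E=c["extrinsics"]; W=P@E[:3,:3].T+E[:3,3]; W[z<=0]=np.nan; return W
def ray(c,u,v,h):
    E=c["extrinsics"]; d=E[:3,:3]@np.array([(u-c["cx"])/c["fx"],-(v-c["cy"])/c["fy"],-1]); o=E[:3,3]
    return o+d*(h-o[2])/d[2]
E
python3 - <<'E'
from h import *
import pickle
for n in("top","scene"):
    c=read_camera(n); pickle.dump(c,open(n+".pkl","wb")); save(c,n+"0.png",None,1.4)
    print(n,c["fx"],c["fy"],c["cx"],c["cy"],c["extrinsics"].round(3).tolist(),[k for k in c])
print(state())
E
```

```text
pics
top 456.3482417988294 456.3482417988294 278.87180480089864 209.68305328165638 [[0.016, 0.998, -0.06, 396.683], [-1.0, 0.015, -0.008, 62.544], [-0.007, 0.06, 0.998, 1281.444], [0.0, 0.0, 0.0, 1.0]] ['color', 'range_z', 'fx', 'fy', 'cx', 'cy', 'extrinsics']
scene 467.43335818356263 467.43335818356263 281.80840607672417 214.26755038139322 [[0.124, -0.776, 0.618, 1377.932], [0.992, 0.107, -0.064, -6.637], [-0.016, 0.621, 0.784, 1229.257], [0.0, 0.0, 0.0, 1.0]] ['color', 'range_z', 'fx', 'fy', 'cx', 'cy', 'extrinsics']
{'t': 0.1, 'joints': array([-1.43458811e+00,  4.91511915e-01,  1.55935859e+00, -3.37136989e-05,
        1.09174870e+00, -1.05598951e-01]), 'qvel': array([-0.00086348, -0.00258035, -0.00236223, -0.00027653, -0.0003219 ,
        0.00150122]), 'tau': array([ 2.39199588e-03, -6.13624978e+01, -2.58604163e+01,  6.94348407e-02,
        4.70233255e-02, -5.46736476e-05]), 'eef_pos': array([ 149.64978956, -606.61944113,  233.12264061]), 'tcp_rot': array([-3.14056867e+00, -7.84654436e-05,  2.41822681e-01]), 'ft_force': array([-0.28988722, -0.88954503,  0.65729798]), 'moment': array([-0.00587312,  0.00285825, -0.06098687]), 'grip_force': 0.0, 'opening': 0.9976884229035949}
```

View pics/top0.png

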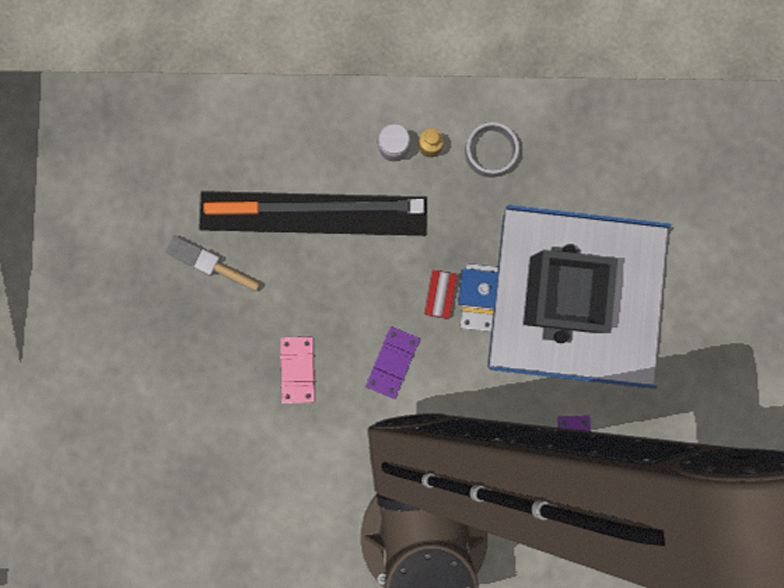

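View pics/scene0.png

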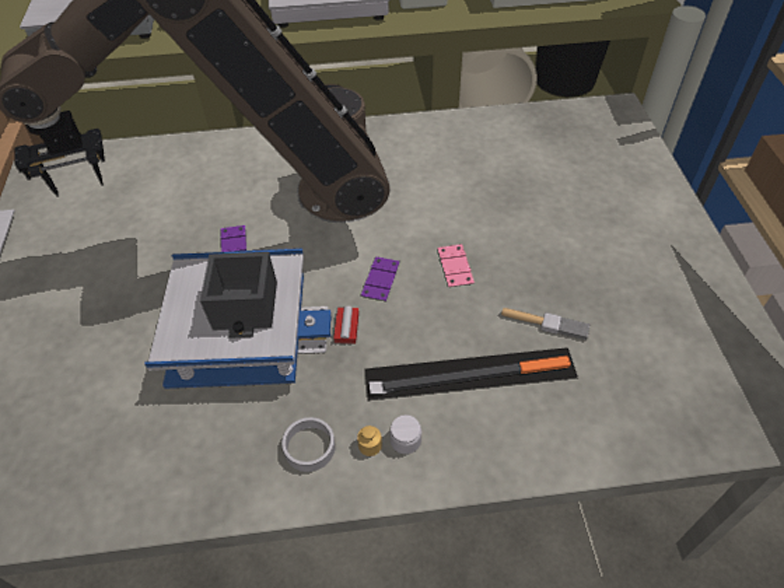

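Top view (1.4×): bar on mat with orange handle at (230,208) and toe at (417,206), red fulcrum (441,294), blue lug (479,288), steel shoe with yellow lip at (477,320). Shoe-like candidates: steel (477,320), purple (393,362), purple (573,423), pink (297,370). The steel one, under the lug, is meant.

```bash
python3 - <<'E'
from h import *
import pickle
c=pickle.load(open("top.pkl","rb")); W=pts(c); hsv=cv2.cvtColor(c["color"],cv2.COLOR_RGB2HSV)
save(c,"crop.png",(290,170,370,250),7)
def m(lo,hi,box):
    k=cv2.inRange(hsv,np.array(lo),np.array(hi)); b=np.zeros_like(k); x0,y0,x1,y1=box; b[y0:y1,x0:x1]=k[y0:y1,x0:x1]; return b
def rep(n,k,h):
    v,u=np.nonzero(k); z=W[v,u,2]
    P=np.array([ray(c,a,b,h)[:2] for a,b in zip(u,v)],np.float32)
    r=cv2.minAreaRect(P); print(n,len(u),"z",np.nanpercentile(z,[10,50,90]).round(1),"mean",P.mean(0).round(1),"rect",np.round(r[0],1),np.round(r[1],1),round(r[2],1))
rep("orange",m((5,150,120),(20,255,255),(130,130,200,170)),20)
rep("mat",m((0,0,0),(180,120,75),(130,125,315,175)),6)
rep("red",m((0,120,60),(8,255,255),(295,180,335,240)),16)
rep("red2",m((170,120,60),(180,255,255),(295,180,335,240)),16)
rep("blue",m((100,120,60),(125,255,255),(320,180,356,225)),49)
rep("yellow",m((18,100,100),(32,255,255),(322,200,356,240)),11)
# toe / shaft profile by bright toe
rep("toe",m((0,0,140),(180,60,255),(285,135,306,158)),14)
rep("ridge",m((0,0,130),(180,60,255),(300,190,326,230)),28)
rep("plate",m((0,0,130),(180,60,255),(322,222,356,240)),5)
# height map near lug
for v in range(184,240,3): print(v,W[v,300:358:4,2].round(0).astype(int))
E
```

```text
orange 341 z [15.4 19.  22. ] mean [639.8 394.3] rect [640.1 394.8] [ 22.6 109.5] 0.8
mat 3448 z [0.4 3.9 8.2] mean [629.5 225.6] rect [632.  242.6] [104.8 479.5] 2.9
red 338 z [16.  19.5 22.9] mean [473. -27.] rect [473.3 -26.8] [49.8 89.6] 80.3
red2 2 z [19. 20. 21.] mean [473.1 -15.6] rect [473.1 -15.6] [83.9  0. ] 175.0
blue 585 z [45.5 48.7 51.9] mean [484.1 -95.4] rect [484.1 -96.4] [70.  68.8] 85.1
yellow 59 z [ 7.3 10.5 13.6] mean [ 442.2 -101. ] rect [ 442.2 -101.1] [61.6  7.1] 84.5
toe 136 z [-1.5 13.6 17.4] mean [659.2  25.1] rect [660.8  29.9] [45.4 56.2] 0.8
ridge 469 z [-2.6  2.6 28.1] mean [471.1 -11.1] rect [473.8 -20.2] [107.5  68.7] 0.9
plate 486 z [ -1.9   3.6 115.9] mean [415.1 -94.7] rect [417.5 -95.2] [47.4 92.4] 0.9
184 [-2 -1  2 -1  2 -2  1 -4 -3 -3 -1  3  1  2 44]
187 [ 6  1 -5  0  1 -4 -6  2 -4  1 -1 -3  3 -1 44]
190 [ -2  -2   1   1   4   1   0   0  -1   8   4   3   4   3 111]
193 [  1   1  -2  24   0   3  -1   2  51  47  46  44   2   5 117]
196 [  5   4  16  19  27  25  25   2  47  52  50  47  45  47 117]
199 [  3   2  18  21  30  21  22  -3  45  52  53  4
[... 492 characters left out ...]
48                   43                  118]
214 [  0   3  21  33  26  24   1  54  51  48  43  44  53  47 120]
217 [  1  17  18  24  26  25   0  49  51  48  51  48  51  44 116]
220 [  1  20  20  25  18  17  -3   6  11  16   7   3   5  41 118]
223 [  1  19  17  24  18  23   4   5   5   6   3   8  14  45 115]
226 [ -2  -1   0   4  20  18  -1  -1   4   7   4   4   3  45 116]
229 [ -2   3   0   2  -4   6  -3   1   9   2   4   6   7 110 126]
232 [  1   1   2  -1   1   0  -3   4   3  -1   6   4   8 111 117]
235 [ -2   1   1   0  -4   0   3  -2   1   2   9   4   8 119 118]
238 [ -6   3   2  -2   2   1   2   0   1   2   1  -1   4 116 116]<stdin>:22: RuntimeWarning: invalid value encountered in cast
```

View pics/crop.png

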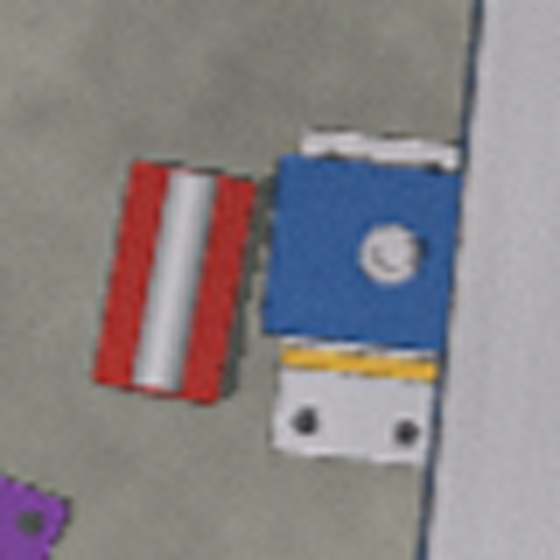

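```bash
python3 - <<'E'
from h import *
import pickle
c=pickle.load(open("top.pkl","rb"));g=c["color"].min(2); sub=g[136:158,286:308]
k=np.zeros_like(g); k[138:156,289:304]=(g[138:156,289:304]>150)*255
n,l,st,ce=cv2.connectedComponentsWithStats(k); i=1+st[1:,4].argmax(); v,u=np.nonzero(l==i)
P=np.array([ray(c,a,b,17)[:2] for a,b in zip(u,v)],np.float32); print(st[i],cv2.minAreaRect(P))
# mat corners from 1.4x view: (201,191)(427,197)(426,236)(199,230)
for p in [(201,191),(427,197),(426,236),(199,230)]: print(ray(c,p[0]/1.4,p[1]/1.4,4).round(1))
for p in [(431,142),(394,142),(493,149),(180,248),(262,287)]: print(ray(c,p[0]/1.4,p[1]/1.4,40).round(0))
# second view of lug/lip/fulcrum
s=pickle.load(open("scene.pkl","rb")); hs=cv2.cvtColor(s["color"],cv2.COLOR_RGB2HSV)
def rep(n,lo,hi,box,h):
    x0,y0,x1,y1=box; k=cv2.inRange(hs[y0:y1,x0:x1],np.array(lo),np.array(hi)); v,u=np.nonzero(k)
    P=np.array([ray(s,a+x0,b+y0,h)[:2] for a,b in zip(u,v)],np.float32); r=cv2.minAreaRect(P); print(n,len(u),P.mean(0).round(1),r)
rep("orange",(5,150,120),(20,255,255),(365,250,412,272),20)
rep("lug",(100,120,60),(125,255,255),(215,215,240,245),49)
E
```

```text
[293 142   9  10  86] ((650.3353271484375, 24.258808135986328), (25.45352554321289, 22.394685745239258), 0.8019300699234009)
[675.5 459.4   4. ]
[669.8   1.5   4. ]
[590.4   2.5   4. ]
[595.8 460.8   4. ]
[772.  -3.  40.]
[771.  70.  40.]
[ 760. -126.   40.]
[554. 486.  40.]
[480. 323.  40.]
orange 286 [644.3 394.1] ((644.7965698242188, 393.9380187988281), (29.897201538085938, 112.16044616699219), 1.26658034324646)
lug 340 [489.5 -93.3] ((487.4519348144531, -94.71763610839844), (63.684120178222656, 73.598388671875), 87.3485336303711)
```

Call:
arm_command(
  deltas=[
    {"dx": 0.03, "dy": 0.03, "dz": 0.012, "yaw": 0},
    {"dx": 0.03, "dy": 0.03, "dz": 0.012, "yaw": 0},
    {"dx": 0.03, "dy": 0.03, "dz": 0.012, "yaw": 0},
    {"dx": 0.03, "dy": 0.03, "dz": 0.012, "yaw": 0},
    {"dx": 0.03, "dy": 0.03, "dz": 0.012, "yaw": 0},
    {"dx": 0.03, "dy": 0.03, "dz": 0.012, "yaw": 0},
    {"dx": 0.03, "dy": 0.03, "dz": 0.012, "yaw": 0},
    {"dx": 0.03, "dy": 0.03, "dz": 0.012, "yaw": 0},
    {"dx": 0.03, "dy": 0.03, "dz": 0.012, "yaw": 0},
    {"dx": 0.03, "dy": 0.03, "dz": 0.012, "yaw": 0},
    {"dx": 0.011, "dy": 0.039, "dz": 0, "yaw": 4.5},
    {"dx": 0.011, "dy": 0.039, "dz": 0, "yaw": 4.5},
    {"dx": 0.011, "dy": 0.039, "dz": 0, "yaw": 4.5},
    {"dx": 0.011, "dy": 0.039, "dz": 0, "yaw": 4.5},
    {"dx": 0.011, "dy": 0.039, "dz": 0, "yaw": 4.5},
    {"dx": 0.011, "dy": 0.039, "dz": 0, "yaw": 4.5},
    {"dx": 0.011, "dy": 0.039, "dz": 0, "yaw": 4.5},
    {"dx": 0.011, "dy": 0.039, "dz": 0, "yaw": 4.5},
    {"dx": 0.011, "dy": 0.039, "dz": 0, "yaw": 4.5},
    {"dx": 0.011, "dy": 0.039, "dz": 0, "yaw": 4.5},
  ],
  gripper=0.05,
)

```text
t: 2.1
eef_pos: [559.8, 84.9, 353.5]
tcp_rot: [-3.141, 0.0, 1.031]
ft_force: [0.6, -1.3, 0.4]
opening: 0.528
grip_force: 0.0
```

Call:
arm_command(
  deltas=[
    {"dx": 0.01, "dy": 0.035, "dz": -0.02, "yaw": 4},
    {"dx": 0.01, "dy": 0.035, "dz": -0.02, "yaw": 4},
    {"dx": 0.01, "dy": 0.035, "dz": -0.02, "yaw": 4},
    {"dx": 0.01, "dy": 0.035, "dz": -0.02, "yaw": 4},
    {"dx": 0.01, "dy": 0.035, "dz": -0.02, "yaw": 4},
    {"dx": 0.01, "dy": 0.035, "dz": -0.02, "yaw": 4},
    {"dx": 0.011, "dy": 0.035, "dz": -0.02, "yaw": 4},
    {"dx": 0.011, "dy": 0.035, "dz": -0.02, "yaw": 4},
    {"dz": -0.03},
    {"dz": -0.03},
    {"dz": -0.03},
    {"dz": -0.02},
    {"dz": 0},
  ],
)

```text
$.deltas[8]: bad value
```

```bash
python3 - <<'E'
from h import *
print(state()["eef_pos"],state()["tcp_rot"])
c=read_camera("scene"); save(c,"grip1.png",(340,210,430,280),7)
E
```

```text
[559.76007954  84.91737463 353.4654811 ] [-3.14132393e+00  2.86501491e-04  1.03052445e+00]
```

Call:
arm_command(
  deltas=[
    {"dx": 0.01, "dy": 0.035, "dz": -0.02, "yaw": 4},
    {"dx": 0.01, "dy": 0.035, "dz": -0.02, "yaw": 4},
    {"dx": 0.01, "dy": 0.035, "dz": -0.02, "yaw": 4},
    {"dx": 0.01, "dy": 0.035, "dz": -0.02, "yaw": 4},
    {"dx": 0.01, "dy": 0.035, "dz": -0.02, "yaw": 4},
    {"dx": 0.01, "dy": 0.035, "dz": -0.02, "yaw": 4},
    {"dx": 0.011, "dy": 0.035, "dz": -0.02, "yaw": 4},
    {"dx": 0.011, "dy": 0.035, "dz": -0.02, "yaw": 4},
    {"dx": 0, "dy": 0, "dz": -0.03, "yaw": 0},
    {"dx": 0, "dy": 0, "dz": -0.03, "yaw": 0},
    {"dx": 0, "dy": 0, "dz": -0.03, "yaw": 0},
    {"dx": 0, "dy": 0, "dz": -0.02, "yaw": 0},
    {"dx": 0, "dy": 0, "dz": 0, "yaw": 0},
  ],
)

```text
t: 3.45
eef_pos: [640.2, 362.5, 80.0]
tcp_rot: [-3.136, 0.002, 1.586]
ft_force: [-0.3, -0.7, 0.2]
opening: 0.529
grip_force: 0.0
```

```bash
python3 - <<'E'
from h import *
print(state()["eef_pos"],state()["tcp_rot"])
c=read_camera("scene"); save(c,"grip1.png",(340,210,430,280),7)
E
```

```text
[640.24888457 362.45453771  79.98656819] [-3.13624146e+00  2.40347292e-03  1.58562973e+00]
```

View pics/grip1.png

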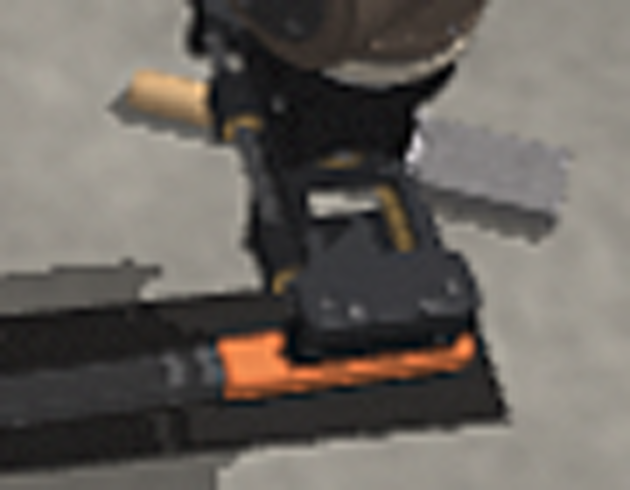

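The gripper (crop 370,310) hangs over the orange sleeve (crop 230–470, 365), clear of the brush. Descend and grip.

Call:
arm_command(
  deltas=[
    {"dx": 0.001, "dy": 0.002, "dz": -0.02, "yaw": 0},
    {"dx": 0, "dy": 0, "dz": -0.02, "yaw": 0},
    {"dx": 0, "dy": 0, "dz": -0.01, "yaw": 0},
    {"dx": 0, "dy": 0, "dz": -0.004, "yaw": 0},
    {"dx": 0, "dy": 0, "dz": 0, "yaw": 0},
  ],
)

```text
t: 4.0
eef_pos: [642.9, 365.2, 30.3]
tcp_rot: [3.141, -0.0, 1.586]
ft_force: [0.0, 1.0, -0.9]
opening: 0.527
grip_force: 0.0
```

Call:
arm_command(
  deltas=[
    {"dx": 0, "dy": 0, "dz": 0, "yaw": 0},
    {"dx": 0, "dy": 0, "dz": 0, "yaw": 0},
    {"dx": 0, "dy": 0, "dz": 0, "yaw": 0},
    {"dx": 0, "dy": 0, "dz": 0, "yaw": 0},
    {"dx": 0, "dy": 0, "dz": 0, "yaw": 0},
    {"dx": 0, "dy": 0, "dz": 0, "yaw": 0},
  ],
  gripper=0.0,
)

```text
t: 4.6
eef_pos: [642.6, 365.2, 30.1]
tcp_rot: [3.141, -0.0, 1.586]
ft_force: [-2.7, -0.3, 5.3]
opening: 0.246
grip_force: 30.0
```

Call:
arm_command(
  deltas=[
    {"dx": 0, "dy": 0, "dz": 0, "yaw": 0},
    {"dx": 0, "dy": 0, "dz": 0, "yaw": 0},
    {"dx": 0, "dy": 0, "dz": -0.004, "yaw": 0},
    {"dx": 0, "dy": 0, "dz": 0, "yaw": 0},
  ],
  gripper=0.035,
)

```text
t: 5.0
eef_pos: [642.4, 365.0, 24.8]
tcp_rot: [-3.141, 0.0, 1.586]
ft_force: [0.8, -0.5, -0.6]
opening: 0.37
grip_force: 0.0
```

Call:
arm_command(
  deltas=[
    {"dx": 0, "dy": 0, "dz": 0, "yaw": 0},
    {"dx": 0, "dy": 0, "dz": 0, "yaw": 0},
    {"dx": 0, "dy": 0, "dz": 0, "yaw": 0},
    {"dx": 0, "dy": 0, "dz": 0, "yaw": 0},
    {"dx": 0, "dy": 0, "dz": 0.01, "yaw": 0},
    {"dx": 0, "dy": 0, "dz": 0.01, "yaw": 0},
    {"dx": 0, "dy": 0, "dz": 0.01, "yaw": 0},
    {"dx": 0, "dy": 0, "dz": 0.01, "yaw": 0},
    {"dx": 0, "dy": 0, "dz": 0.01, "yaw": 0},
    {"dx": 0, "dy": -0.001, "dz": 0.01, "yaw": 0},
    {"dx": 0, "dy": -0.001, "dz": 0.01, "yaw": 0},
    {"dx": 0, "dy": -0.002, "dz": 0.01, "yaw": 0},
    {"dx": 0, "dy": -0.002, "dz": 0.01, "yaw": 0},
    {"dx": 0, "dy": -0.002, "dz": 0.01, "yaw": 0},
    {"dx": 0, "dy": 0, "dz": 0, "yaw": 0},
    {"dx": 0, "dy": 0, "dz": 0, "yaw": 0},
  ],
  gripper=0.0,
)

```text
t: 6.6
eef_pos: [642.7, 357.4, 126.0]
tcp_rot: [3.141, -0.001, 1.586]
ft_force: [-0.9, 1.5, -4.8]
opening: 0.247
grip_force: 30.0
```

```bash
cat >> h.py <<'E'
def bar(c,show=True):
    """bar: orange centroid (x=-150) and depth line of points around; toe bright"""
    W=pts(c); hsv=cv2.cvtColor(c["color"],cv2.COLOR_RGB2HSV)
    k=cv2.inRange(hsv,np.array((5,150,90)),np.array((20,255,255))); k[:100]=0
    n,l,st,ce=cv2.connectedComponentsWithStats(k); i=1+st[1:,4].argmax(); P=W[l==i]; return P[~np.isnan(P).any(1)]
E
python3 - <<'E'
from h import *
s=state(); print(s["eef_pos"],s["ft_force"],s["moment"])
c=read_camera("scene"); save(c,"lift.png",(250,190,430,310),4.4)
E
```

```text
[642.69667143 357.44332354 125.96305517] [-0.89549402  1.52924694 -4.75807435] [ 0.41004942 -0.11098623 -0.02000538]
```

View pics/lift.png

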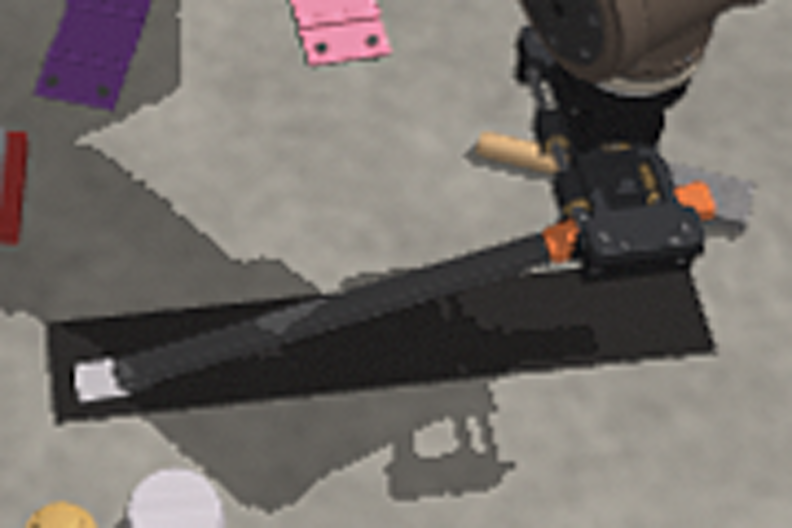

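The bar hangs tilted toe-down from (crop 560,240) to the toe at (95,380), as wanted. I'll lift and carry it over the fulcrum.

Call:
arm_command(
  deltas=[
    {"dx": 0, "dy": -0.001, "dz": 0.012, "yaw": 0},
    {"dx": 0, "dy": -0.001, "dz": 0.015, "yaw": 0},
    {"dx": 0, "dy": 0, "dz": 0.02, "yaw": 0},
    {"dx": 0, "dy": 0, "dz": 0.02, "yaw": 0},
    {"dx": 0, "dy": 0, "dz": 0.02, "yaw": 0},
    {"dx": 0, "dy": 0, "dz": 0.02, "yaw": 0},
    {"dx": 0, "dy": 0, "dz": 0.013, "yaw": 0},
    {"dx": -0.01, "dy": 0, "dz": 0, "yaw": 0.2},
    {"dx": -0.02, "dy": -0.002, "dz": 0, "yaw": 0.2},
    {"dx": -0.02, "dy": -0.002, "dz": 0, "yaw": 0.2},
    {"dx": -0.02, "dy": -0.002, "dz": 0, "yaw": 0.2},
    {"dx": -0.02, "dy": -0.003, "dz": 0, "yaw": 0},
    {"dx": -0.02, "dy": -0.003, "dz": 0, "yaw": 0},
    {"dx": -0.02, "dy": -0.003, "dz": 0, "yaw": 0},
    {"dx": -0.02, "dy": -0.003, "dz": 0, "yaw": 0},
    {"dx": -0.01, "dy": -0.002, "dz": 0, "yaw": 0},
    {"dx": 0, "dy": 0, "dz": 0, "yaw": 0},
    {"dx": 0, "dy": 0, "dz": 0, "yaw": 0},
  ],
)

```text
t: 8.45
eef_pos: [482.8, 335.2, 245.5]
tcp_rot: [-3.141, -0.0, 1.599]
ft_force: [-0.2, 0.2, -4.9]
opening: 0.255
grip_force: 30.0
```

```bash
python3 - <<'E'
from h import *
s=state(); print(s["eef_pos"],s["tcp_rot"],s["ft_force"],s["moment"])
c=read_camera("top"); save(c,"up_top.png",(170,130,370,270),4)
c=read_camera("scene");import pickle;pickle.dump(c,open("s2.pkl","wb"))
c=read_camera("top");pickle.dump(c,open("t2.pkl","wb"))
E
```

```text
[482.79444919 335.2243382  245.53488861] [-3.14132431e+00 -2.65448505e-06  1.59940685e+00] [-0.22927029  0.17271904 -4.92467962] [ 0.31003724  0.11725664 -0.10339853]
```

View pics/up_top.png

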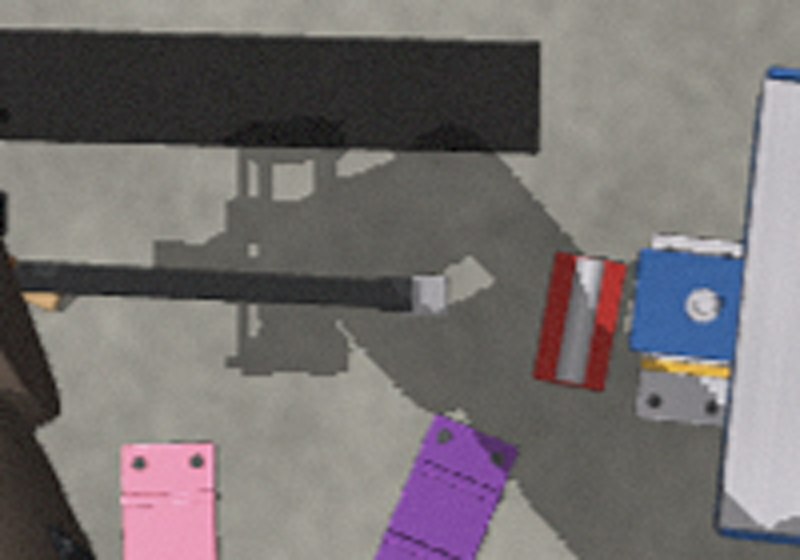

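The top view shows the bar with its toe at crop (430,293), in line with the fulcrum (580,320) and lug (690,300).

```bash
python3 - <<'E'
from h import *
import pickle
c=pickle.load(open("t2.pkl","rb")); W=pts(c)
Q=[]
for u in range(180,270):
    v=int(round(130+(275+(4*(u-170)-20)*20/380)/4))
    for dv in(-2,-1,0,1,2):
        p=W[v+dv,u]
        if p[2]>50: Q.append(p)
Q=np.array(Q); 
for it in range(3):
    m=Q.mean(0); d=np.linalg.svd(Q-m)[2][0]; r=np.linalg.norm((Q-m)-np.outer((Q-m)@d,d),axis=1); Q=Q[r<2.5*np.median(r)]
d=d*np.sign(-d[1]); print(len(Q),m.round(1),d.round(3),"tilt",np.arcsin(-d[2]),"psi",np.arctan2(d[0],-d[1]), "resid",r.mean())
g=c["color"].min(2).astype(int); k=np.zeros(g.shape,np.uint8); k[196:210,272:284]=(g[196:210,272:284]>140)*255
v,u=np.nonzero(k); print(u.min(),u.max(),v.min(),v.max(),len(u), np.nanmedian(W[v,u],axis=0))
h=np.nanmedian(W[v,u,2])
P=np.array([ray(c,a,b,h)[:2] for a,b in zip(u,v)],np.float32); print(cv2.minAreaRect(P))
s=state(); t=(335.2-m[1])/d[1]; print("axis top at tcp", m+d*t)
E
```

```text
410 [484.7 216.2 134.4] [ 0.018 -0.76  -0.65 ] tilt 0.7077837411557109 psi 0.024082855939885087 resid 3.724771732130963
274 283 199 207 48 [494.03434581  75.12763701  10.04077402]
((494.09326171875, 76.27499389648438), (24.977989196777344, 20.61057472229004), 31.776464462280273)
axis top at tcp [481.79988092 335.2        236.27200485]
```

Call:
arm_command(
  deltas=[
    {"dx": 0, "dy": 0, "dz": 0.01, "yaw": 0.2},
    {"dx": 0, "dy": 0, "dz": 0.015, "yaw": 0.2},
    {"dx": 0, "dy": 0, "dz": 0.015, "yaw": 0.2},
    {"dx": 0, "dy": 0, "dz": 0.015, "yaw": 0.1},
    {"dx": -0.001, "dy": -0.007, "dz": 0.005, "yaw": 0},
    {"dx": -0.001, "dy": -0.014, "dz": 0, "yaw": 0},
    {"dx": -0.001, "dy": -0.014, "dz": 0, "yaw": 0},
    {"dx": -0.002, "dy": -0.014, "dz": 0, "yaw": 0},
    {"dx": -0.001, "dy": -0.014, "dz": 0, "yaw": 0},
    {"dx": -0.002, "dy": -0.014, "dz": 0, "yaw": 0},
    {"dx": -0.001, "dy": -0.014, "dz": 0, "yaw": 0},
    {"dx": -0.001, "dy": -0.009, "dz": 0, "yaw": 0},
    {"dx": -0.001, "dy": -0.006, "dz": 0, "yaw": 0},
    {"dx": 0, "dy": 0, "dz": 0, "yaw": 0},
    {"dx": 0, "dy": 0, "dz": 0, "yaw": 0},
  ],
)

```text
t: 10.1
eef_pos: [471.8, 229.2, 305.6]
tcp_rot: [3.142, -0.0, 1.612]
ft_force: [-0.9, 0.4, -1.1]
opening: 0.007
grip_force: 0.0
```

```bash
cat >> h.py <<'E'
def fitbar(c,u0,u1,v0,v1):
    "fit shaft top line from dark pixels with height in box; returns mean, dir"
    W=pts(c); g=c["color"].max(2)
    S=W[v0:v1,u0:u1]; G=g[v0:v1,u0:u1]; Q=S[(G<95)&(S[...,2]>40)]
    for it in range(4):
        m=Q.mean(0); d=np.linalg.svd(Q-m,full_matrices=False)[2][0]; r=np.linalg.norm((Q-m)-np.outer((Q-m)@d,d),axis=1); Q=Q[r<max(9,2.5*np.median(r))]
    d=d*np.sign(-d[1]); return m,d,len(Q)
E
python3 - <<'E'
from h import *
import pickle
s=state(); print(s["eef_pos"],s["tcp_rot"],s["ft_force"],s["moment"])
c=read_camera("top");pickle.dump(c,open("t3.pkl","wb")); save(c,"t3.png",(220,150,370,260),5)
m,d,n=fitbar(c,230,305,185,225); print(m,d,n,"tilt",np.arcsin(-d[2]),"psi",np.arctan2(d[0],-d[1]))
E
```

```text
[471.79885301 229.23450472 305.58124834] [ 3.14159170e+00 -6.18764192e-05  1.61160109e+00] [-0.86328671  0.42159643 -1.05529427] [ 0.01843314 -0.15894072  0.00920637]
[416.38947108 146.53594924 546.45185064] [0. 0. 0.] 1 tilt -0.0 psi 3.141592653589793
```

View pics/t3.png

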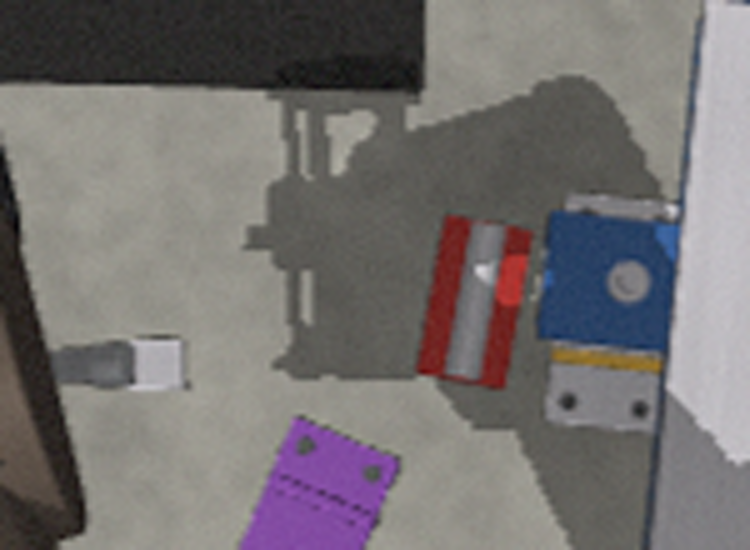

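The bar slipped out: its toe is at crop (160,363), on the bench, short of the fulcrum. I'll locate it in the scene camera.

```bash
python3 - <<'E'
from h import *
import pickle
c=read_camera("scene");pickle.dump(c,open("s3.pkl","wb")); save(c,"s3.png",(240,170,440,300),4)
P=bar(c); print("orange",len(P),P.mean(0).round(1),P.min(0).round(0),P.max(0).round(0))
t=pickle.load(open("t3.pkl","rb")); g=t["color"].min(2)
k=np.zeros_like(g); k[215:230,245:260]=(g[215:230,245:260]>165)*255; v,u=np.nonzero(k); W=pts(t)
Q=np.array([ray(t,a,b,13)[:2] for a,b in zip(u,v)],np.float32); print("toe",len(u),np.nanmedian(W[v,u,2]),cv2.minAreaRect(Q))
E
```

```text
orange 217 [428.2 518.7  15.2] [408. 464.   0.] [441. 581.  24.]
toe 82 9.522110702871373 ((435.7734375, 150.55111694335938), (25.098369598388672, 25.05539894104004), 1.087783694267273)
```

View pics/s3.png

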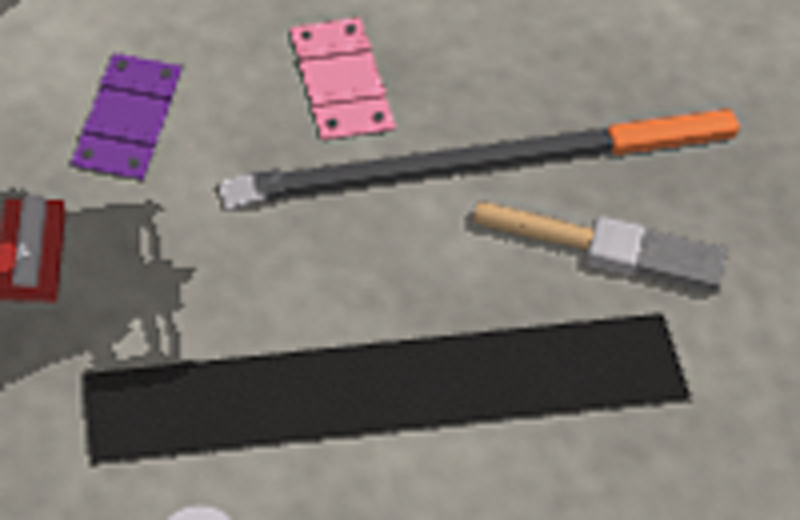

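The scene crop shows the bar lying flat on the open bench, toe (240,190), handle (675,130), clear of the brush. I'll check that it is not flipped and regrip it at the balance point.

```bash
python3 - <<'E'
from h import *
import pickle
for f,b in(("t3.pkl",(246,216,259,230)),("s3.pkl",(293,212,306,224)),("top.pkl",(290,139,305,155)),("scene.pkl",(260,268,276,284))):
    c=pickle.load(open(f,"rb")); x0,y0,x1,y1=b; W=pts(c)[y0:y1,x0:x1]; g=c["color"].min(2)[y0:y1,x0:x1]; P=W[g>150]; P=P[~np.isnan(P).any(1)]
    if len(P)>5:
        A=np.c_[P[:,1]-P[:,1].mean(),P[:,0]-P[:,0].mean(),np.ones(len(P))]; s=np.linalg.lstsq(A,P[:,2],rcond=None)[0]; print(f,len(P),P.mean(0).round(1),s.round(2))
E
```

```text
t3.pkl 96 [435.2 149.5   9.5] [0.22 0.14 9.48]
s3.pkl 55 [436.6 148.2  11.6] [ 0.24  0.19 11.64]
top.pkl 86 [650.1  23.9  15.1] [-0.21 -0.02 15.06]
scene.pkl 68 [652.9  23.1  17.5] [-0.33  0.02 17.54]
```

Call:
arm_command(
  deltas=[
    {"dx": -0.004, "dy": 0.014, "dz": -0.022, "yaw": 0},
    {"dx": -0.004, "dy": 0.014, "dz": -0.022, "yaw": 0},
    {"dx": -0.004, "dy": 0.014, "dz": -0.022, "yaw": 0},
    {"dx": -0.004, "dy": 0.014, "dz": -0.022, "yaw": 0},
    {"dx": -0.004, "dy": 0.014, "dz": -0.022, "yaw": -0.5},
    {"dx": -0.004, "dy": 0.014, "dz": -0.022, "yaw": 0},
    {"dx": -0.004, "dy": 0.014, "dz": -0.022, "yaw": 0},
    {"dx": -0.005, "dy": 0.014, "dz": -0.022, "yaw": 0},
    {"dx": -0.005, "dy": 0.014, "dz": -0.022, "yaw": 0},
    {"dx": -0.005, "dy": 0.014, "dz": -0.022, "yaw": 0},
    {"dx": 0, "dy": 0, "dz": -0.015, "yaw": 0},
    {"dx": 0, "dy": 0, "dz": 0, "yaw": 0},
    {"dx": 0, "dy": 0, "dz": 0, "yaw": 0},
  ],
  gripper=0.045,
)

```text
t: 11.5
eef_pos: [428.7, 369.4, 70.8]
tcp_rot: [-3.141, 0.0, 1.603]
ft_force: [0.1, 1.2, 0.1]
opening: 0.472
grip_force: 0.0
```

The slope shows the bar has flipped onto its back. I'll right it: grip the handle end, raise it to vertical about the toe resting on the bench, spin it half a turn, and lower it the same way.

Call:
arm_command(
  deltas=[
    {"dx": 0, "dy": 0.02, "dz": 0, "yaw": 0},
    {"dx": -0.001, "dy": 0.03, "dz": 0, "yaw": 0},
    {"dx": -0.001, "dy": 0.03, "dz": 0, "yaw": 0},
    {"dx": -0.001, "dy": 0.03, "dz": 0, "yaw": 0},
    {"dx": -0.001, "dy": 0.03, "dz": 0, "yaw": 0},
    {"dx": -0.001, "dy": 0.025, "dz": 0, "yaw": 0},
    {"dx": 0, "dy": 0.011, "dz": -0.015, "yaw": 0},
    {"dx": 0, "dy": 0, "dz": -0.02, "yaw": 0},
    {"dx": 0, "dy": 0, "dz": -0.011, "yaw": 0},
    {"dx": 0, "dy": 0, "dz": -0.003, "yaw": 0},
    {"dx": 0, "dy": 0, "dz": 0, "yaw": 0},
  ],
)

```text
t: 12.6
eef_pos: [423.9, 544.6, 21.4]
tcp_rot: [-3.141, 0.001, 1.603]
ft_force: [-0.2, 0.4, -0.7]
opening: 0.471
grip_force: 0.0
```

```bash
python3 - <<'E'
from h import *
import pickle
s=state(); print(s["eef_pos"],s["tcp_rot"],s["ft_force"],s["joints"])
R=415;n=20
th=np.linspace(0,np.pi/2,n+1); y=(R-4)*np.cos(th)-7*np.sin(th); z=(R-4)*np.sin(th)+7*np.cos(th)
print(np.c_[np.diff(y),np.diff(z)].round(0))
E
```

```text
[423.8972859  544.57587546  21.42495257] [-3.14116058e+00  5.44738590e-04  1.60250476e+00] [-0.20301548  0.42785716 -0.68689119] [ 8.13758666e-01  8.19987719e-01  1.54255351e+00 -1.16600671e-04
  7.79741861e-01  7.82133297e-01]
[[ -2.  32.]
 [ -4.  32.]
 [ -7.  32.]
 [ -9.  31.]
 [-12.  30.]
 [-14.  29.]
 [-16.  28.]
 [-18.  27.]
 [-20.  25.]
 [-22.  23.]
 [-24.  22.]
 [-26.  20.]
 [-27.  17.]
 [-28.  15.]
 [-30.  13.]
 [-30.  11.]
 [-31.   8.]
 [-32.   6.]
 [-32.   3.]
 [-32.   1.]]
```

Call:
arm_command(
  deltas=[
    {"dx": 0, "dy": 0, "dz": 0, "yaw": 0},
    {"dx": 0, "dy": 0, "dz": 0, "yaw": 0},
    {"dx": 0, "dy": 0, "dz": 0, "yaw": 0},
    {"dx": 0, "dy": 0, "dz": 0, "yaw": 0},
    {"dx": 0, "dy": -0.001, "dz": 0.016, "yaw": 0},
    {"dx": 0, "dy": -0.001, "dz": 0.024, "yaw": 0},
    {"dx": 0, "dy": -0.003, "dz": 0.032, "yaw": 0},
    {"dx": 0, "dy": -0.005, "dz": 0.032, "yaw": 0},
    {"dx": 0, "dy": -0.006, "dz": 0.032, "yaw": 0},
    {"dx": 0, "dy": -0.008, "dz": 0.03, "yaw": 0},
    {"dx": 0, "dy": -0.009, "dz": 0.029, "yaw": 0},
    {"dx": 0, "dy": -0.011, "dz": 0.028, "yaw": 0},
    {"dx": 0, "dy": -0.012, "dz": 0.026, "yaw": 0},
    {"dx": 0, "dy": -0.013, "dz": 0.025, "yaw": 0},
    {"dx": 0, "dy": -0.014, "dz": 0.023, "yaw": 0},
    {"dx": 0, "dy": -0.016, "dz": 0.021, "yaw": 0},
  ],
  gripper=0.0,
)

```text
t: 14.2
eef_pos: [423.2, 445.2, 341.2]
tcp_rot: [3.141, 0.0, 1.603]
ft_force: [0.3, -0.2, -5.9]
opening: 0.246
grip_force: 30.0
```

```bash
python3 - <<'E'
from h import *
import pickle
s=state(); print(s["ft_force"],s["moment"],s["joints"],s["opening"])
c=read_camera("scene"); pickle.dump(c,open("s4.pkl","wb")); P=bar(c); print(len(P),P.mean(0).round(0),P.min(0).round(0),P.max(0).round(0))
W=pts(c); g=c["color"]; 
m=(W[...,0]>400)&(W[...,0]<460)&(W[...,1]>0)&(W[...,1]<450)&(W[...,2]>25)&(W[...,2]<320)&(g.max(2)<110)
Q=W[m]
for lo in range(25,320,40):
    q=Q[(Q[:,2]>=lo)&(Q[:,2]<lo+40)]; print(lo,len(q),np.median(q,axis=0).round(0) if len(q) else "")
E
```

```text
[ 0.33660692 -0.15149803 -5.92765259] [ 0.12082597 -0.11455337  0.01632039] [ 7.03241310e-01  3.91177825e-01  1.43382603e+00 -1.76564416e-04
  1.31657217e+00  6.70824122e-01] 0.24563751376027004
183 [430. 421. 298.] [413. 397. 267.] [443. 448. 342.]
25 100 [438. 223.  46.]
65 88 [437. 254.  87.]
105 104 [436. 286. 125.]
145 107 [435. 318. 166.]
185 114 [434. 349. 207.]
225 121 [434. 381. 246.]
265 12 [427. 396. 269.]
305 1 [434. 440. 317.]
```

Call:
arm_command(
  deltas=[
    {"dx": 0, "dy": -0.015, "dz": 0.019, "yaw": 0},
    {"dx": 0, "dy": -0.015, "dz": 0.016, "yaw": 0},
    {"dx": 0, "dy": -0.016, "dz": 0.014, "yaw": 0},
    {"dx": 0, "dy": -0.017, "dz": 0.012, "yaw": 0},
    {"dx": 0, "dy": -0.018, "dz": 0.009, "yaw": 0},
    {"dx": 0, "dy": -0.018, "dz": 0.007, "yaw": 0},
    {"dx": 0, "dy": -0.018, "dz": 0.005, "yaw": 0},
    {"dx": 0, "dy": -0.018, "dz": 0.003, "yaw": 0},
    {"dx": 0, "dy": -0.016, "dz": 0.002, "yaw": 0},
    {"dx": 0, "dy": -0.012, "dz": 0.001, "yaw": 2},
    {"dx": 0, "dy": -0.002, "dz": 0, "yaw": 5},
    {"dx": 0, "dy": 0, "dz": 0, "yaw": 8},
    {"dx": 0, "dy": 0, "dz": 0, "yaw": 8},
    {"dx": 0, "dy": 0, "dz": 0, "yaw": 8},
    {"dx": 0, "dy": 0, "dz": 0, "yaw": 8},
    {"dx": 0, "dy": 0, "dz": 0, "yaw": 8},
    {"dx": 0, "dy": 0, "dz": 0, "yaw": 8},
    {"dx": 0, "dy": 0, "dz": 0, "yaw": 8},
    {"dx": 0, "dy": 0, "dz": 0, "yaw": 8},
    {"dx": 0, "dy": 0, "dz": 0, "yaw": 8},
  ],
)

```text
t: 16.25
eef_pos: [423.6, 280.3, 427.3]
tcp_rot: [-3.141, -0.001, 2.988]
ft_force: [-0.3, -0.4, -7.3]
opening: 0.246
grip_force: 30.0
```

```bash
python3 - <<'E'
from h import *
import pickle
s=state(); print(s["ft_force"],s["moment"],s["joints"],s["opening"])
c=read_camera("scene"); pickle.dump(c,open("s4.pkl","wb"))
W=pts(c); g=c["color"]; 
m=(W[...,0]>380)&(W[...,0]<480)&(W[...,1]>200)&(W[...,1]<400)&(W[...,2]>8)&(W[...,2]<320)
Q=W[m]
for lo in range(8,320,40):
    q=Q[(Q[:,2]>=lo)&(Q[:,2]<lo+40)]; print(lo,len(q),np.median(q,axis=0).round(0) if len(q) else "",np.percentile(q[:,1],[10,90]).round(0))
E
```

```text
[-0.28644543 -0.43970911 -7.27468919] [0.06970008 0.00675432 0.03513085] [ 4.54571247e-01  1.74061184e-01  1.52291805e+00 -9.32215174e-05
  1.44573124e+00 -9.62213831e-01] 0.24585860205916393
8 14 [388. 253.   9.] [234. 292.]
48 3 [475. 263.  83.] [262. 263.]
88 19 [477. 271. 123.] [263. 278.]
128 63 [473. 270. 150.] [264. 278.]
168 71 [466. 273. 190.] [266. 280.]
208 77 [458. 274. 230.] [267. 281.]
248 81 [450. 275. 270.] [268. 283.]
288 63 [443. 276. 304.] [270. 284.]
```

Call:
arm_command(
  deltas=[
    {"dx": -0.002, "dy": -0.003, "dz": 0, "yaw": 8},
    {"dx": -0.002, "dy": -0.003, "dz": 0, "yaw": 8},
    {"dx": -0.002, "dy": -0.003, "dz": 0, "yaw": 8},
    {"dx": -0.002, "dy": -0.003, "dz": 0, "yaw": 8},
    {"dx": -0.002, "dy": -0.003, "dz": 0, "yaw": 8},
    {"dx": -0.002, "dy": -0.003, "dz": 0, "yaw": 8},
    {"dx": -0.002, "dy": -0.003, "dz": 0, "yaw": 8},
    {"dx": -0.002, "dy": -0.003, "dz": 0, "yaw": 8},
    {"dx": -0.002, "dy": -0.003, "dz": 0, "yaw": 8},
    {"dx": -0.002, "dy": -0.003, "dz": 0, "yaw": 8},
    {"dx": -0.002, "dy": -0.003, "dz": -0.004, "yaw": 8},
    {"dx": -0.002, "dy": -0.002, "dz": -0.005, "yaw": 4},
    {"dx": 0, "dy": 0, "dz": 0, "yaw": 0},
    {"dx": 0.002, "dy": 0.01, "dz": 0.0015, "yaw": 0},
    {"dx": 0.002, "dy": 0.018, "dz": 0.0025, "yaw": 0},
    {"dx": 0.003, "dy": 0.018, "dz": 0.0025, "yaw": 0},
    {"dx": 0.003, "dy": 0.018, "dz": 0.001, "yaw": 0},
    {"dx": 0.002, "dy": 0.018, "dz": 0.001, "yaw": 0},
  ],
)

```text
t: 18.1
eef_pos: [411.9, 329.6, 427.0]
tcp_rot: [3.141, -0.0, -1.697]
ft_force: [0.5, -0.4, -6.3]
opening: 0.25
grip_force: 30.0
```

```bash
cat > v.py <<'E'
from h import *
s=state(); print(s["ft_force"].round(1),s["moment"].round(2),s["joints"].round(2),s["opening"])
c=read_camera("scene"); e=s["eef_pos"]
W=pts(c); m=(abs(W[...,0]-e[0])<90)&(abs(W[...,1]-e[1])<320)&(W[...,2]>25)&(W[...,2]<e[2]-60)&(W[...,1]>150)
Q=W[m]
for lo in range(25,int(e[2])-60,50):
    q=Q[(Q[:,2]>=lo)&(Q[:,2]<lo+50)]
    if len(q): print(lo,len(q),np.median(q,axis=0).round(0))
E
python3 v.py
```

```text
[ 0.5 -0.4 -6.3] [-0.05 -0.04  0.  ] [ 0.55  0.21  1.48  0.    1.45 -2.47] 0.2500178702790108
25 52 [427. 364.  53.]
75 49 [425. 356. 103.]
125 59 [424. 350. 152.]
175 65 [423. 342. 201.]
225 70 [422. 337. 251.]
275 83 [421. 330. 301.]
325 73 [422. 323. 347.]
```

Call:
arm_command(
  deltas=[
    {"dx": 0, "dy": 0, "dz": -0.004, "yaw": 0},
    {"dx": 0.002, "dy": 0.014, "dz": 0, "yaw": 0},
    {"dx": 0.003, "dy": 0.018, "dz": 0, "yaw": 0},
    {"dx": 0.003, "dy": 0.018, "dz": 0, "yaw": 0},
    {"dx": 0.003, "dy": 0.018, "dz": 0, "yaw": 0},
    {"dx": 0.003, "dy": 0.018, "dz": 0, "yaw": 0},
  ],
)

```text
t: 18.75
eef_pos: [425.7, 414.8, 423.5]
tcp_rot: [-3.141, -0.0, -1.696]
ft_force: [-1.3, 0.3, -5.6]
opening: 0.244
grip_force: 29.8
```

```bash
python3 v.py
```

```text
[-1.3  0.3 -5.6] [-0.3   0.13 -0.08] [ 0.66  0.32  1.33 -0.    1.49 -2.35] 0.24363554562640352
25 66 [427. 371.  52.]
75 67 [427. 373. 101.]
125 70 [428. 377. 151.]
175 75 [429. 379. 200.]
225 88 [430. 383. 249.]
275 88 [431. 387. 301.]
325 80 [433. 387. 345.]
```

Call:
arm_command(
  deltas=[
    {"dx": 0.003, "dy": 0.02, "dz": -0.005, "yaw": 0},
    {"dx": 0.003, "dy": 0.021, "dz": -0.007, "yaw": 0},
    {"dx": 0.003, "dy": 0.021, "dz": -0.01, "yaw": 0},
    {"dx": 0.003, "dy": 0.02, "dz": -0.013, "yaw": 0},
    {"dx": 0.003, "dy": 0.02, "dz": -0.015, "yaw": 0},
    {"dx": 0.003, "dy": 0.019, "dz": -0.018, "yaw": 0},
    {"dx": 0.003, "dy": 0.018, "dz": -0.02, "yaw": 0},
    {"dx": 0.003, "dy": 0.017, "dz": -0.022, "yaw": 0},
    {"dx": 0.002, "dy": 0.015, "dz": -0.024, "yaw": 0},
    {"dx": 0.002, "dy": 0.014, "dz": -0.026, "yaw": 0},
    {"dx": 0.002, "dy": 0.012, "dz": -0.027, "yaw": 0},
    {"dx": 0.002, "dy": 0.011, "dz": -0.029, "yaw": 0},
    {"dx": 0.002, "dy": 0.01, "dz": -0.03, "yaw": 0},
    {"dx": 0.001, "dy": 0.008, "dz": -0.032, "yaw": 0},
    {"dx": 0.001, "dy": 0.006, "dz": -0.033, "yaw": 0},
    {"dx": 0.001, "dy": 0.004, "dz": -0.033, "yaw": 0},
    {"dx": 0, "dy": 0.002, "dz": -0.028, "yaw": 0},
    {"dx": 0, "dy": 0, "dz": -0.015, "yaw": 0},
    {"dx": 0, "dy": 0, "dz": 0, "yaw": 0},
  ],
)

```text
t: 20.7
eef_pos: [462.1, 651.3, 33.7]
tcp_rot: [3.139, -0.003, -1.696]
ft_force: [0.0, -2.0, -4.3]
opening: 0.255
grip_force: 30.0
```

```bash
cat > w.py <<'E'
from h import *
import pickle
s=state(); print(s["ft_force"].round(1),s["joints"].round(2),s["opening"])
for n in("top","scene"):
    c=read_camera(n); pickle.dump(c,open(n+"w.pkl","wb")); W=pts(c); g=c["color"]
    P=bar(c); print(n,"orange",len(P),P.mean(0).round(0),P.min(0).round(0),P.max(0).round(0))
    m=(g.min(2)>150)&(W[...,0]>360)&(W[...,0]<480)&(W[...,1]>60)&(W[...,1]<400)&(W[...,2]>0)&(W[...,2]<90)
    k=m.astype(np.uint8); nn,l,st,ce=cv2.connectedComponentsWithStats(k)
    if nn>1:
        i=1+st[1:,4].argmax(); P=W[l==i]; A=np.c_[P[:,:2]-P[:,:2].mean(0),np.ones(len(P))]; print(n,"toe",len(P),P.mean(0).round(1),np.ptp(P[:,:2],axis=0),"slope xy",np.linalg.lstsq(A,P[:,2],rcond=None)[0][:2].round(2))
E
python3 w.py
```

```text
[ 0.  -2.  -4.3] [ 0.87  0.94  1.2  -0.    1.01 -2.15] 0.2545727855362611
top orange 127 [459. 630.  46.] [448. 609.  35.] [472. 651.  55.]
scene orange 78 [466. 627.  48.] [449. 610.  34.] [482. 646.  65.]
scene toe 7 [470.4 299.4   3.4] [ 9.06754617 11.07644393] slope xy [0.25 0.21]
```

```bash
python3 - <<'E'
from h import *
import pickle
for n in("scenew.pkl","topw.pkl"):
    c=pickle.load(open(n,"rb")); W=pts(c); g=c["color"]
    m=(W[...,0]>370)&(W[...,0]<480)&(W[...,1]>150)&(W[...,1]<610)&(W[...,2]>6)&(W[...,2]<90)&(g.max(2)<100)
    Q=W[m]
    for lo in range(150,610,40):
        q=Q[(Q[:,1]>=lo)&(Q[:,1]<lo+40)]; 
        if len(q)>4: print(n[:3],lo,len(q),np.median(q,axis=0).round(0))
E
```

```text
sce 150 7 [387. 173.   7.]
sce 190 5 [387. 201.   7.]
sce 230 8 [400. 246.   8.]
sce 270 22 [422. 285.   8.]
sce 310 90 [429. 330.  15.]
sce 350 89 [433. 372.  20.]
sce 390 83 [439. 410.  25.]
sce 430 86 [444. 450.  28.]
sce 470 86 [449. 489.  33.]
sce 510 90 [454. 529.  37.]
sce 550 91 [459. 569.  40.]
sce 590 44 [462. 598.  45.]
top 230 9 [375. 240.   7.]
top 270 25 [412. 286.   8.]
top 310 118 [421. 327.  16.]
top 350 98 [427. 371.  20.]
top 390 102 [431. 411.  25.]
top 430 99 [437. 450.  28.]
top 470 99 [442. 490.  32.]
top 510 106 [447. 530.  36.]
top 550 102 [451. 570.  40.]
top 590 50 [456. 599.  43.]
```

Call:
arm_command(
  deltas=[
    {"dx": 0, "dy": 0, "dz": -0.008, "yaw": 0},
    {"dx": 0, "dy": 0, "dz": -0.004, "yaw": 0},
    {"dx": 0, "dy": 0, "dz": 0, "yaw": 0},
  ],
)

```text
t: 21.1
eef_pos: [462.7, 652.4, 24.3]
tcp_rot: [-3.141, 0.001, -1.695]
ft_force: [0.6, 0.9, -2.9]
opening: 0.254
grip_force: 30.0
```

Call:
arm_command(
  deltas=[
    {"dx": 0, "dy": 0, "dz": 0, "yaw": 0},
    {"dx": 0, "dy": 0, "dz": 0, "yaw": 0},
    {"dx": 0, "dy": 0, "dz": 0.02, "yaw": 0},
    {"dx": 0, "dy": 0, "dz": 0.03, "yaw": -4},
    {"dx": 0, "dy": -0.006, "dz": 0.02, "yaw": -8},
    {"dx": -0.001, "dy": -0.008, "dz": 0, "yaw": -8},
    {"dx": -0.001, "dy": -0.008, "dz": 0, "yaw": -8},
    {"dx": -0.001, "dy": -0.008, "dz": 0, "yaw": -8},
    {"dx": -0.001, "dy": -0.008, "dz": 0, "yaw": -8},
    {"dx": -0.001, "dy": -0.008, "dz": 0, "yaw": -8},
    {"dx": -0.001, "dy": -0.008, "dz": 0, "yaw": -8},
    {"dx": -0.001, "dy": -0.008, "dz": 0, "yaw": -8},
    {"dx": -0.001, "dy": -0.008, "dz": 0, "yaw": -8},
    {"dx": -0.001, "dy": -0.008, "dz": 0, "yaw": -8},
    {"dx": -0.001, "dy": -0.008, "dz": 0, "yaw": -8},
    {"dx": -0.001, "dy": -0.008, "dz": 0, "yaw": -8},
    {"dx": -0.001, "dy": -0.008, "dz": 0, "yaw": -8},
    {"dx": -0.001, "dy": -0.008, "dz": 0, "yaw": -8},
    {"dx": -0.001, "dy": -0.008, "dz": 0, "yaw": -8},
  ],
  gripper=0.05,
)

```text
t: 23.0
eef_pos: [449.0, 534.1, 96.2]
tcp_rot: [3.139, 0.0, 2.418]
ft_force: [-0.5, 0.1, 0.1]
opening: 0.526
grip_force: 0.0
```

```bash
cat > b.py <<'E'
from h import *
import pickle
s=state(); print(s["eef_pos"].round(1),s["joints"].round(2))
for n in("top","scene"):
    c=read_camera(n); W=pts(c); g=c["color"]
    P=bar(c); print(n,"orange",len(P),P.mean(0).round(0),P.min(0).round(0),P.max(0).round(0))
    m=((W[...,0]>370)&(W[...,0]<480)&(W[...,1]>230)&(W[...,1]<640)&(W[...,2]>5)&(W[...,2]<40)&(g.max(2)<100)).astype(np.uint8)
    nn,l,st,ce=cv2.connectedComponentsWithStats(m); i=1+st[1:,4].argmax(); Q=W[l==i]; 
    a=np.polyfit(Q[:,1],Q[:,0],1); print(len(Q),"x=%.4f*y+%.1f"%tuple(a),"psi",-np.arctan(-a[0]),"y",np.percentile(Q[:,1],[1,99]),"z",np.median(Q[:,2]),np.polyfit(Q[:,1],Q[:,2],1)[0])
    m=((g.min(2)>150)&(W[...,0]>360)&(W[...,0]<480)&(W[...,1]>230)&(W[...,1]<340)&(W[...,2]>3)&(W[...,2]<30)).astype(np.uint8)
    nn,l,st,ce=cv2.connectedComponentsWithStats(m)
    if nn>1:
        i=1+st[1:,4].argmax(); P=W[l==i]; A=np.c_[P[:,:2]-P[:,:2].mean(0),np.ones(len(P))]; print("toe",len(P),P.mean(0).round(1),"slope xy",np.linalg.lstsq(A,P[:,2],rcond=None)[0][:2].round(2))
E
python3 b.py
```

```text
[449.  534.1  96.2] [ 0.78  0.73  1.49 -0.    0.92 -0.07]
top orange 7 [ 440. -125.   11.] [ 439. -129.    8.] [ 442. -121.   14.]
545 x=0.1304*y+378.5 psi 0.12965361956537522 y [311.19952951 529.84452937] z 15.534202075543362 0.009078330306806957
toe 1 [373.9 285.2   6.4] slope xy [0. 0.]
scene orange 236 [471. 666.  15.] [451. 611.   2.] [488. 725.  24.]
569 x=0.1250*y+386.2 psi 0.1243949886433818 y [313.80979715 609.5512181 ] z 15.668464666490308 0.00348392267010008
toe 2 [475.8 307.1   3.9] slope xy [0.08 0.04]
```

```bash
python3 - <<'E'
from h import *
for n,dx in(("top",0),("scene",5)):
    c=read_camera(n); W=pts(c)
    m=(abs(W[...,0]-(.129*W[...,1]+378.5+dx))<10)&(W[...,1]>278)&(W[...,1]<309)
    P=W[m]; print(n,len(P),np.polyfit(P[:,1],P[:,2],1),[np.mean(P[(P[:,1]>=a)&(P[:,1]<a+8),2]).round(1) for a in (278,286,294,302)],c["color"][m].mean(0))
E
```

```text
top 86 [  0.31891899 -84.46559815] [np.float64(2.4), np.float64(13.0), np.float64(12.9), np.float64(9.6)] [101.89534884 100.37209302 101.46511628]
scene 55 [  0.17465628 -41.83346718] [np.float64(4.9), np.float64(12.2), np.float64(10.7), np.float64(9.4)] [106.38181818 103.49090909 103.6       ]
```

Call:
arm_command(
  deltas=[
    {"dx": -0.001, "dy": -0.008, "dz": 0, "yaw": -8},
    {"dx": -0.001, "dy": -0.007, "dz": 0, "yaw": -8},
    {"dx": -0.001, "dy": -0.004, "dz": 0, "yaw": -8},
    {"dx": 0, "dy": 0, "dz": -0.005, "yaw": -8},
    {"dx": 0, "dy": 0, "dz": -0.01, "yaw": -8},
    {"dx": 0, "dy": 0, "dz": -0.01, "yaw": -8},
    {"dx": 0, "dy": 0, "dz": -0.005, "yaw": -8},
    {"dx": 0, "dy": 0, "dz": 0, "yaw": 0},
  ],
)

```text
t: 24.0
eef_pos: [445.6, 515.5, 63.8]
tcp_rot: [-3.141, 0.0, 1.447]
ft_force: [-0.2, -1.0, -0.4]
opening: 0.527
grip_force: 0.0
```

The bar is right side up again (the toe end stands higher). Grip at the balance point and lift level.

Call:
arm_command(
  deltas=[
    {"dx": 0, "dy": 0, "dz": -0.02, "yaw": 0},
    {"dx": 0, "dy": 0, "dz": -0.015, "yaw": 0},
    {"dx": 0, "dy": 0, "dz": -0.007, "yaw": 0},
    {"dx": 0, "dy": 0, "dz": 0, "yaw": 0},
  ],
)

```text
t: 24.4
eef_pos: [445.4, 514.9, 21.2]
tcp_rot: [-3.141, 0.001, 1.448]
ft_force: [-0.8, -0.7, -0.3]
opening: 0.525
grip_force: 0.0
```

Call:
arm_command(
  deltas=[
    {"dx": 0, "dy": 0, "dz": 0, "yaw": 0},
    {"dx": 0, "dy": 0, "dz": 0, "yaw": 0},
    {"dx": 0, "dy": 0, "dz": 0, "yaw": 0},
    {"dx": 0, "dy": 0, "dz": 0, "yaw": 0},
    {"dx": 0, "dy": 0, "dz": 0.01, "yaw": 0},
    {"dx": 0, "dy": 0, "dz": 0.02, "yaw": 0},
    {"dx": 0, "dy": 0, "dz": 0.02, "yaw": 0},
    {"dx": 0, "dy": 0, "dz": 0.015, "yaw": 0},
  ],
  gripper=0.0,
)

```text
t: 25.2
eef_pos: [445.5, 515.0, 88.3]
tcp_rot: [-3.142, 0.0, 1.446]
ft_force: [0.5, 0.3, -6.4]
opening: 0.186
grip_force: 29.9
```

```bash
python3 b.py
```

```text
[445.5 515.   88.3] [ 0.76  0.72  1.54 -0.    0.88  0.89]
top orange 9 [473. 681. 141.] [456. 558.  75.] [480. 719. 364.]
4 x=0.2510*y+314.6 psi 0.245937813929808 y [234.70548618 240.02895015] z 8.530564123327395 0.4113099112444107
toe 2 [367.1 268.6   4.2] slope xy [ 0.35 -0.01]
scene orange 234 [471. 666.  80.] [448. 614.  66.] [486. 722.  86.]
6 x=0.1614*y+407.7 psi 0.15998362671839964 y [338.51021038 350.5346319 ] z 5.495062702562336 -0.031571095196348126
toe 3 [473.4 300.3   4.7] slope xy [-0.76 -0.96]
```

Call:
arm_command(
  deltas=[
    {"dx": 0.001, "dy": -0.012, "dz": 0, "yaw": 0.5},
    {"dx": 0.002, "dy": -0.022, "dz": 0, "yaw": 0.7},
    {"dx": 0.002, "dy": -0.026, "dz": 0, "yaw": 0.7},
    {"dx": 0.002, "dy": -0.026, "dz": 0, "yaw": 0.7},
    {"dx": 0.002, "dy": -0.026, "dz": 0, "yaw": 0.7},
    {"dx": 0.002, "dy": -0.026, "dz": 0, "yaw": 0.7},
    {"dx": 0.002, "dy": -0.026, "dz": 0, "yaw": 0.7},
    {"dx": 0.002, "dy": -0.026, "dz": 0, "yaw": 0.7},
    {"dx": 0.002, "dy": -0.026, "dz": 0, "yaw": 0.7},
    {"dx": 0.002, "dy": -0.026, "dz": 0, "yaw": 0.7},
    {"dx": 0.002, "dy": -0.026, "dz": 0, "yaw": 0.7},
    {"dx": 0.002, "dy": -0.026, "dz": 0, "yaw": 0.7},
    {"dx": 0.002, "dy": -0.022, "dz": 0, "yaw": 0.7},
    {"dx": 0.002, "dy": -0.012, "dz": 0, "yaw": 0.5},
    {"dx": 0.001, "dy": -0.005, "dz": 0, "yaw": 0},
    {"dx": 0, "dy": 0, "dz": 0, "yaw": 0},
  ],
)

```text
t: 26.9
eef_pos: [473.4, 181.5, 86.7]
tcp_rot: [-3.141, 0.0, 1.609]
ft_force: [-0.1, 0.2, -6.3]
opening: 0.185
grip_force: 29.9
```

```bash
cat > toe.py <<'E'
from h import *
s=state(); print(s["eef_pos"].round(1),s["tcp_rot"].round(3),s["ft_force"].round(1))
def go(n,h):
    c=read_camera(n); W=pts(c); g=c["color"].astype(int); hsv=cv2.cvtColor(c["color"],cv2.COLOR_RGB2HSV)
    # toe end: non-red, non-blue pixels with z > 33 between y -75..10 near x 460..510
    m=(W[...,0]>455)&(W[...,0]<515)&(W[...,1]>-75)&(W[...,1]<40)&(W[...,2]>h)&(hsv[...,1]<70)
    nn,l,st,ce=cv2.connectedComponentsWithStats(m.astype(np.uint8)); i=1+st[1:,4].argmax(); v,u=np.nonzero(l==i); P=W[l==i]
    z=np.median(P[:,2]); R=np.array([ray(c,a,b,z)[:2] for a,b in zip(u,v)])
    print(n,len(P),"z",np.percentile(P[:,2],[5,50,95]).round(1),"ymin",np.percentile(R[:,1],[1,5]).round(1))
    for lo in range(-75,40,12):
        q=R[(R[:,1]>=lo)&(R[:,1]<lo+12)]; p=P[(R[:,1]>=lo)&(R[:,1]<lo+12)]
        if len(q)>3: print("  y",lo,"x",q[:,0].min().round(1),q[:,0].max().round(1),"mean",q[:,0].mean().round(1),"z",p[:,2].mean().round(1))
import sys
go("top",float(sys.argv[1]))
E
python3 toe.py 60
```

```text
[473.4 181.5  86.7] [-3.141  0.     1.609] [-0.1  0.2 -6.3]
top 289 z [66.  72.7 77.7] ymin [-47.8 -45.1]
  y -51 x 470.0 494.0 mean 482.0 z 72.1
  y -39 x 469.8 493.9 mean 481.9 z 69.3
  y -27 x 467.0 493.7 mean 480.6 z 68.3
  y -15 x 469.5 490.9 mean 480.2 z 73.1
  y -3 x 469.4 490.7 mean 480.1 z 74.2
  y 9 x 471.7 487.8 mean 479.9 z 75.2
  y 21 x 471.5 487.7 mean 479.6 z 74.2
  y 33 x 471.4 487.5 mean 479.4 z 74.4
```

Call:
arm_command(
  deltas=[
    {"dx": 0, "dy": -0.003, "dz": -0.008, "yaw": 0},
    {"dx": 0, "dy": 0, "dz": -0.01, "yaw": 0},
    {"dx": 0, "dy": 0, "dz": -0.008, "yaw": 0},
    {"dx": 0, "dy": 0, "dz": -0.006, "yaw": 0},
    {"dx": 0, "dy": 0, "dz": -0.006, "yaw": 0},
    {"dx": 0, "dy": 0, "dz": -0.006, "yaw": 0},
    {"dx": 0, "dy": 0, "dz": -0.005, "yaw": 0},
    {"dx": 0, "dy": 0, "dz": 0, "yaw": 0},
  ],
)

```text
t: 27.75
eef_pos: [473.9, 179.4, 39.0]
tcp_rot: [3.14, -0.0, 1.61]
ft_force: [-4.4, 0.9, 12.5]
opening: 0.189
grip_force: 30.1
```

```bash
python3 toe.py 31; python3 - <<'E'
from h import *
c=read_camera("scene");P=bar(c); print("orange",P.mean(0).round(1),P.min(0).round(0),P.max(0).round(0))
E
```

```text
[473.9 179.4  39. ] [ 3.14 -0.    1.61] [-4.4  0.9 12.5]
top 282 z [32.6 38.8 43.5] ymin [-51.  -48.2]
  y -51 x 469.3 496.7 mean 483.0 z 40.6
  y -39 x 469.1 496.6 mean 481.8 z 37.1
  y -27 x 463.6 493.7 mean 480.4 z 37.2
  y -15 x 471.5 490.7 mean 481.1 z 39.5
  y -3 x 471.4 490.5 mean 480.7 z 39.0
  y 9 x 471.1 487.6 mean 480.3 z 39.0
  y 21 x 470.9 487.4 mean 479.2 z 38.2
  y 33 x 470.8 487.3 mean 479.0 z 37.8
orange [472.5 331.2  19. ] [457. 279.   0.] [485. 391.  29.]
```

Call:
arm_command(
  deltas=[
    {"dx": 0, "dy": 0, "dz": 0, "yaw": 0},
    {"dx": 0, "dy": 0, "dz": 0, "yaw": 0},
    {"dx": -0.001, "dy": 0.012, "dz": 0, "yaw": 0},
    {"dx": -0.001, "dy": 0.025, "dz": 0, "yaw": 0},
    {"dx": -0.001, "dy": 0.03, "dz": -0.004, "yaw": 0},
    {"dx": -0.001, "dy": 0.025, "dz": -0.006, "yaw": 0},
    {"dx": -0.0005, "dy": 0.015, "dz": -0.005, "yaw": 0},
    {"dx": 0, "dy": 0.005, "dz": -0.002, "yaw": 0},
    {"dx": 0, "dy": 0, "dz": 0, "yaw": 0},
  ],
  gripper=0.045,
)

```text
t: 28.75
eef_pos: [468.9, 291.4, 20.8]
tcp_rot: [-3.141, 0.0, 1.611]
ft_force: [-0.2, 0.6, -0.2]
opening: 0.472
grip_force: 0.0
```

```bash
python3 toe.py 31; python3 - <<'E'
from h import *
c=read_camera("scene");P=bar(c); print("orange",P.mean(0).round(1),P.min(0).round(0),P.max(0).round(0))
E
```

```text
[468.9 291.4  20.8] [-3.141  0.     1.611] [-0.2  0.6 -0.2]
top 280 z [32.6 39.3 44.2] ymin [-50.9 -48.2]
  y -51 x 469.2 496.7 mean 482.7 z 40.8
  y -39 x 469.1 499.2 mean 482.5 z 36.9
  y -27 x 468.9 493.6 mean 481.5 z 37.4
  y -15 x 471.4 490.7 mean 480.4 z 40.5
  y -3 x 471.2 490.5 mean 480.3 z 40.8
  y 9 x 471.0 487.6 mean 480.0 z 39.2
  y 21 x 470.9 487.4 mean 479.0 z 38.8
  y 33 x 470.8 487.2 mean 479.0 z 37.1
orange [470.9 372.5  16.1] [457. 359.  -0.] [483. 391.  24.]
```

Call:
arm_command(
  deltas=[
    {"dx": 0, "dy": 0, "dz": 0, "yaw": 0},
    {"dx": 0, "dy": 0, "dz": 0, "yaw": 0},
    {"dx": 0, "dy": 0, "dz": 0, "yaw": 0},
    {"dx": 0, "dy": 0, "dz": 0, "yaw": 0},
    {"dx": 0, "dy": 0.001, "dz": 0.01, "yaw": 0},
    {"dx": 0, "dy": 0, "dz": 0.013, "yaw": 0},
    {"dx": 0, "dy": 0, "dz": 0.013, "yaw": 0},
    {"dx": 0, "dy": 0, "dz": 0.013, "yaw": 0},
    {"dx": 0, "dy": -0.001, "dz": 0.013, "yaw": 0},
    {"dx": 0, "dy": -0.002, "dz": 0.013, "yaw": 0},
    {"dx": 0, "dy": -0.002, "dz": 0.013, "yaw": 0},
    {"dx": 0, "dy": -0.003, "dz": 0.013, "yaw": 0},
    {"dx": 0, "dy": -0.003, "dz": 0.013, "yaw": 0},
    {"dx": 0, "dy": -0.004, "dz": 0.013, "yaw": 0},
    {"dx": 0.001, "dy": -0.004, "dz": 0.013, "yaw": 0},
    {"dx": 0, "dy": -0.005, "dz": 0.012, "yaw": 0},
    {"dx": 0, "dy": -0.004, "dz": 0.004, "yaw": 0},
    {"dx": 0, "dy": 0, "dz": 0, "yaw": 0},
  ],
  gripper=0.0,
)

```text
t: 30.65
eef_pos: [470.4, 263.8, 177.8]
tcp_rot: [3.14, -0.0, 1.61]
ft_force: [0.6, 0.7, -4.8]
opening: 0.252
grip_force: 30.0
```

```bash
sed -i 's/range(-75,40,12)/range(-80,150,15)/; s/W\[...,1\]<40/W[...,1]<150/' toe.py; python3 toe.py 24
```

```text
[470.4 263.8 177.8] [ 3.14 -0.    1.61] [ 0.6  0.7 -4.8]
top 620 z [ 27.2  69.7 117.7] ymin [-40.1 -34.7]
  y -50 x 467.5 491.5 mean 478.4 z 32.1
  y -35 x 454.0 510.1 mean 485.0 z 31.2
  y -20 x 453.7 493.8 mean 474.9 z 38.7
  y -5 x 469.5 490.9 mean 479.6 z 50.9
  y 10 x 471.9 488.1 mean 480.0 z 60.2
  y 25 x 471.6 487.8 mean 478.9 z 67.7
  y 40 x 471.4 487.6 mean 479.5 z 75.0
  y 55 x 471.2 487.4 mean 479.3 z 82.1
  y 70 x 471.0 487.1 mean 479.0 z 88.6
  y 85 x 470.7 486.9 mean 479.1 z 95.0
  y 100 x 470.5 486.7 mean 478.6 z 102.3
  y 115 x 470.3 486.4 mean 478.3 z 109.6
  y 130 x 470.0 486.2 mean 478.1 z 114.8
  y 145 x 469.9 486.0 mean 477.7 z 121.3
```

```bash
cat > ln.py <<'E'
from h import *
# shaft line fit (top camera) from dark-grey steel pixels well above the bench; toe tip from model
def line(n="top",y0=-10,y1=180):
    c=read_camera(n); W=pts(c); hsv=cv2.cvtColor(c["color"],cv2.COLOR_RGB2HSV); s=state(); e=s["eef_pos"]
    m=(abs(W[...,0]-480)<110)&(W[...,1]>y0)&(W[...,1]<y1)&(W[...,2]>40)&(W[...,2]<150)&(hsv[...,1]<80)
    nn,l,st,ce=cv2.connectedComponentsWithStats(m.astype(np.uint8)); i=1+st[1:,4].argmax(); P=W[l==i]
    for k in range(3):
        az=np.polyfit(P[:,1],P[:,2],1); ax=np.polyfit(P[:,1],P[:,0],1); r=abs(P[:,2]-np.polyval(az,P[:,1])); P=P[r<8]
    th=np.arctan(-az[0]*-1*np.cos(np.arctan(ax[0]))); psi=-np.arctan(ax[0])
    print(n,len(P),"theta %.3f psi %.3f"%(th,psi)," ztop(y=-27)=%.1f ztop(0)=%.1f x(-27)=%.1f x(-78)=%.1f x(tcp)=%.1f"%(np.polyval(az,-27),np.polyval(az,0),np.polyval(ax,-27),np.polyval(ax,-78),np.polyval(ax,e[1])), "axis z at tcp %.1f"%(np.polyval(az,e[1])-8/np.cos(th)))
    return c,W,hsv
if __name__=="__main__":
    s=state(); print(s["t"],s["eef_pos"].round(1),s["tcp_rot"].round(3),s["ft_force"].round(1),s["moment"].round(2),s["opening"])
    c,W,hsv=line()
    m=(hsv[...,1]<70)&(W[...,1]<-20)&(W[...,1]>-75)&(W[...,0]>460)&(W[...,0]<505)&(W[...,2]>12)
    Q=W[m]
    for a in range(-66,-20,6):
        q=Q[(Q[:,1]>=a)&(Q[:,1]<a+6)]
        if len(q)>2: print(a,len(q),q.mean(0).round(1),"x",q[:,0].min().round(0),q[:,0].max().round(0))
E
python3 ln.py
```

```text
30.7 [470.2 264.  177.3] [ 3.141 -0.     1.61 ] [ 0.3  0.8 -3.7] [ 0.21 -0.22  0.09] 0.2510562720179162
top 518 theta 0.435 psi 0.045  ztop(y=-27)=40.6 ztop(0)=53.1 x(-27)=482.3 x(-78)=484.6 x(tcp)=469.2 axis z at tcp 167.1
-66 3 [491.3 -61.5  41. ] x 488.0 494.0
-48 20 [482.5 -45.2  26. ] x 470.0 495.0
-42 24 [485.3 -39.2  30. ] x 470.0 504.0
-36 32 [482.1 -33.4  29.4] x 462.0 503.0
-30 38 [482.9 -27.2  30.7] x 461.0 503.0
-24 23 [482.3 -22.1  33.7] x 461.0 503.0
```

Call:
arm_command(
  deltas=[
    {"dx": 0, "dy": -0.004, "dz": -0.001, "yaw": 0},
    {"dx": 0, "dy": -0.006, "dz": -0.0015, "yaw": 0},
    {"dx": 0, "dy": -0.006, "dz": -0.0015, "yaw": 0},
    {"dx": 0.0005, "dy": -0.006, "dz": -0.001, "yaw": 0},
    {"dx": 0, "dy": -0.005, "dz": -0.001, "yaw": 0},
    {"dx": 0.0005, "dy": -0.003, "dz": -0.001, "yaw": 0},
    {"dx": 0, "dy": 0, "dz": 0, "yaw": 0},
  ],
)

```text
t: 31.45
eef_pos: [471.0, 233.5, 169.8]
tcp_rot: [-3.141, 0.001, 1.609]
ft_force: [0.2, -2.4, -6.2]
opening: 0.248
grip_force: 30.0
```

```bash
python3 ln.py | head -2; python3 - <<'E'
from h import *
c=read_camera("top"); save(c,"ins.png",(290,170,370,250),7)
E
```

```text
31.45 [471.  233.5 169.8] [-3.141e+00  1.000e-03  1.609e+00] [ 0.2 -2.4 -6.2] [-0.09 -0.1  -0.02] 0.24848414357642476
top 502 theta 0.434 psi 0.041  ztop(y=-27)=47.2 ztop(0)=59.8 x(-27)=481.2 x(-78)=483.3 x(tcp)=470.6 axis z at tcp 159.4
```

View pics/ins.png

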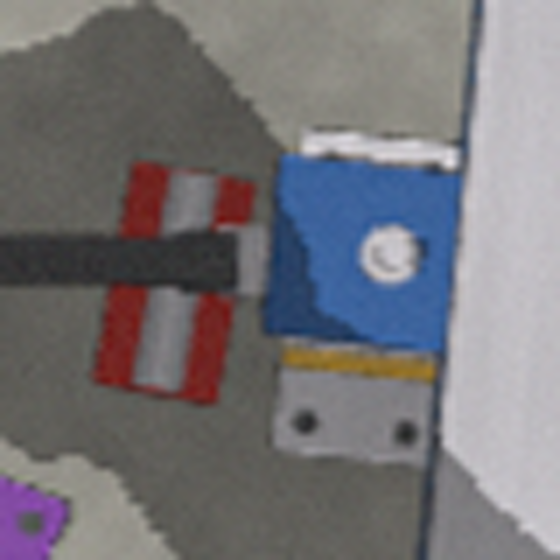

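The crop shows the toe (250,260) under the lug's front edge (270,245), about 17 mm in, with low forces. Now lever down.

Call:
arm_command(
  deltas=[
    {"dx": 0, "dy": 0.003, "dz": -0.006, "yaw": 0},
    {"dx": 0, "dy": 0.0035, "dz": -0.0085, "yaw": 0},
    {"dx": 0, "dy": 0.0035, "dz": -0.0085, "yaw": 0},
    {"dx": -0.0005, "dy": 0.003, "dz": -0.0085, "yaw": 0},
    {"dx": 0, "dy": 0.003, "dz": -0.0085, "yaw": 0},
    {"dx": 0, "dy": 0.0025, "dz": -0.0085, "yaw": 0},
    {"dx": 0, "dy": 0.0025, "dz": -0.0085, "yaw": 0},
    {"dx": -0.0005, "dy": 0.002, "dz": -0.0085, "yaw": 0},
    {"dx": 0, "dy": 0.0015, "dz": -0.007, "yaw": 0},
    {"dx": 0, "dy": 0, "dz": 0, "yaw": 0},
  ],
)

```text
t: 32.55
eef_pos: [469.9, 258.7, 96.7]
tcp_rot: [-3.14, 0.001, 1.61]
ft_force: [0.7, 0.1, -2.6]
opening: 0.25
grip_force: 30.0
```

```bash
python3 ln.py | head -2
```

```text
32.55 [469.9 258.7  96.7] [-3.14e+00  1.00e-03  1.61e+00] [ 0.7  0.1 -2.6] [-0.12 -0.2   0.02] 0.24993004030350802
top 490 theta 0.178 psi 0.032  ztop(y=-27)=43.8 ztop(0)=48.7 x(-27)=480.4 x(-78)=482.0 x(tcp)=471.2 axis z at tcp 87.0
```

Call:
arm_command(
  deltas=[
    {"dx": 0, "dy": 0.0005, "dz": -0.004, "yaw": 0},
    {"dx": 0, "dy": 0.0005, "dz": -0.004, "yaw": 0},
    {"dx": 0, "dy": 0.0005, "dz": -0.004, "yaw": 0},
    {"dx": 0, "dy": 0.0005, "dz": -0.004, "yaw": 0},
    {"dx": 0, "dy": 0.0005, "dz": -0.004, "yaw": 0},
    {"dx": 0, "dy": 0, "dz": 0, "yaw": 0},
  ],
)

```text
t: 33.2
eef_pos: [470.8, 261.6, 78.1]
tcp_rot: [3.14, -0.001, 1.61]
ft_force: [-0.4, 2.1, 10.0]
opening: 0.253
grip_force: 30.0
```

```bash
cat > tab.py <<'E'
from h import *
import pickle
def lug(c):
    W=pts(c); hsv=cv2.cvtColor(c["color"],cv2.COLOR_RGB2HSV)
    k=cv2.inRange(hsv,np.array((100,110,40)),np.array((125,255,255))); b=np.zeros_like(k); b[175:230,320:357]=k[175:230,320:357]
    nn,l,st,ce=cv2.connectedComponentsWithStats(b); i=1+st[1:,4].argmax(); v,u=np.nonzero(l==i)
    z=np.nanmean(W[v,u,2]); q=np.array([ray(c,a,bb,49)[:2] for a,bb in zip(u,v)]); f=(q[:,1]>-118)&(q[:,1]<-66)
    # x extent per column
    cx=[];
    for uu in np.unique(u):
        vv=v[u==uu]
        if len(vv)>20: p0=ray(c,uu,vv.min()-.5,49); p1=ray(c,uu,vv.max()+.5,49); cx.append([(p0[1]+p1[1])/2,(p0[0]+p1[0])/2,p0[0]-p1[0]])
    cx=np.array(cx); cx=cx[abs(cx[:,2]-70)<3]; a=np.polyfit(cx[:,0]+106,cx[:,1],1)
    D=W[195:265,362:372]; D=D[abs(D[...,2]-118)<15]
    return z,a,len(cx),q[:,1].max(),W[l==i][:,2].std()/np.sqrt(len(v)),D[:,2].mean()
if __name__=="__main__":
    z0,a0,n0,y0,_,d0=lug(pickle.load(open("top.pkl","rb")))
    s=state(); print(s["t"],s["eef_pos"].round(1),s["ft_force"].round(1),s["moment"].round(2))
    z,a,n,y,e,d=lug(read_camera("top"))
    print("lug dz %.2f (+-%.2f) deck dz %.2f | foot x %.1f -> %.1f  yaw %.3f -> %.3f  front y %.1f -> %.1f"%(z-z0,e,d-d0,a0[1],a[1],a0[0],a[0],y0,y),n0,n)
E
python3 tab.py; python3 ln.py|sed -n 2p
```

```text
33.2 [470.8 261.6  78.1] [-0.4  2.1 10. ] [ 0.04 -0.1  -0.11]
lug dz 1.12 (+-nan) deck dz 0.65 | foot x 483.3 -> 483.3  yaw 0.079 -> 0.079  front y -60.9 -> -60.9 17 17
top 479 theta 0.119 psi 0.030  ztop(y=-27)=42.6 ztop(0)=45.8 x(-27)=480.6 x(-78)=482.2 x(tcp)=471.8 axis z at tcp 69.0
```

Call:
arm_command(
  deltas=[
    {"dx": 0, "dy": 0.0005, "dz": -0.003, "yaw": 0},
    {"dx": 0, "dy": 0, "dz": -0.004, "yaw": 0},
    {"dx": 0, "dy": 0.0005, "dz": -0.004, "yaw": 0},
    {"dx": 0, "dy": 0, "dz": -0.004, "yaw": 0},
    {"dx": 0, "dy": 0, "dz": -0.003, "yaw": 0},
    {"dx": 0, "dy": 0, "dz": 0, "yaw": 0},
    {"dx": 0, "dy": 0, "dz": 0, "yaw": 0},
    {"dx": 0, "dy": 0, "dz": 0, "yaw": 0},
  ],
)

```text
t: 34.1
eef_pos: [471.4, 263.1, 60.7]
tcp_rot: [3.138, -0.002, 1.61]
ft_force: [-0.0, 6.5, 9.6]
opening: 0.25
grip_force: 30.0
```

```bash
sed -i 's/W\[l==i\]\[:,2\].std()/np.nanstd(W[l==i][:,2])/' tab.py; python3 tab.py; python3 ln.py|sed -n 2p
```

```text
34.1 [471.4 263.1  60.7] [-0.   6.5  9.6] [ 1.02 -0.09 -0.15]
lug dz 3.20 (+-0.20) deck dz 2.45 | foot x 483.3 -> 483.1  yaw 0.079 -> 0.084  front y -60.9 -> -60.9 17 17
top 468 theta 0.056 psi 0.035  ztop(y=-27)=43.3 ztop(0)=44.8 x(-27)=481.3 x(-78)=483.1 x(tcp)=471.1 axis z at tcp 51.6
```

Call:
arm_command(
  deltas=[
    {"dx": 0.003, "dy": 0, "dz": 0, "yaw": -0.6},
    {"dx": 0.005, "dy": 0, "dz": 0, "yaw": -1},
    {"dx": 0.005, "dy": 0, "dz": 0, "yaw": -1},
    {"dx": 0.005, "dy": 0, "dz": 0, "yaw": -1},
    {"dx": 0.005, "dy": 0, "dz": 0, "yaw": -1},
    {"dx": 0.005, "dy": -0.0005, "dz": 0, "yaw": -1},
    {"dx": 0.005, "dy": -0.0005, "dz": 0, "yaw": -1},
    {"dx": 0.005, "dy": -0.0005, "dz": 0, "yaw": -1},
    {"dx": 0.005, "dy": -0.0005, "dz": 0, "yaw": -1},
    {"dx": 0.003, "dy": -0.0005, "dz": 0, "yaw": -0.6},
    {"dx": 0, "dy": 0, "dz": 0, "yaw": 0},
  ],
)

```text
t: 35.3
eef_pos: [517.4, 261.0, 60.6]
tcp_rot: [3.139, -0.003, 1.449]
ft_force: [-0.5, 10.9, 8.4]
opening: 0.251
grip_force: 30.0
```

```bash
python3 tab.py; python3 ln.py|sed -n 2p
```

```text
35.3 [517.4 261.   60.6] [-0.5 10.9  8.4] [1.62 0.2  0.24]
lug dz 3.50 (+-0.25) deck dz 2.58 | foot x 483.3 -> 478.7  yaw 0.079 -> 0.083  front y -60.9 -> -61.0 17 15
top 474 theta 0.058 psi -0.118  ztop(y=-27)=42.8 ztop(0)=44.4 x(-27)=482.5 x(-78)=476.4 x(tcp)=516.8 axis z at tcp 51.6
```

Call:
arm_command(
  deltas=[
    {"dx": 0.003, "dy": -0.0005, "dz": 0, "yaw": -0.6},
    {"dx": 0.005, "dy": -0.0005, "dz": 0, "yaw": -1},
    {"dx": 0.005, "dy": -0.001, "dz": 0, "yaw": -1},
    {"dx": 0.005, "dy": -0.001, "dz": 0, "yaw": -1},
    {"dx": 0.005, "dy": -0.001, "dz": 0, "yaw": -1},
    {"dx": 0.005, "dy": -0.001, "dz": 0, "yaw": -1},
    {"dx": 0.005, "dy": -0.001, "dz": 0, "yaw": -1},
    {"dx": 0.005, "dy": -0.001, "dz": 0, "yaw": -1},
    {"dx": 0.005, "dy": -0.0015, "dz": 0, "yaw": -1},
    {"dx": 0.005, "dy": -0.0015, "dz": 0, "yaw": -1},
    {"dx": 0.003, "dy": -0.001, "dz": 0, "yaw": -0.6},
    {"dx": 0, "dy": 0, "dz": 0, "yaw": 0},
  ],
)

```text
t: 36.6
eef_pos: [568.3, 249.5, 60.6]
tcp_rot: [3.139, -0.002, 1.272]
ft_force: [-0.1, 7.8, 8.3]
opening: 0.249
grip_force: 30.1
```

```bash
python3 tab.py; python3 ln.py|sed -n 2p
```

```text
36.6 [568.3 249.5  60.6] [-0.1  7.8  8.3] [1.04 0.11 0.48]
lug dz 3.21 (+-0.20) deck dz 2.44 | foot x 483.3 -> 473.8  yaw 0.079 -> 0.062  front y -60.9 -> -61.0 17 17
top 489 theta 0.056 psi -0.290  ztop(y=-27)=43.4 ztop(0)=44.9 x(-27)=484.6 x(-78)=469.4 x(tcp)=567.2 axis z at tcp 51.4
```

Call:
arm_command(
  deltas=[
    {"dx": 0.003, "dy": -0.001, "dz": 0, "yaw": -0.6},
    {"dx": 0.005, "dy": -0.002, "dz": 0, "yaw": -1},
    {"dx": 0.005, "dy": -0.002, "dz": 0, "yaw": -1},
    {"dx": 0.005, "dy": -0.002, "dz": 0, "yaw": -1},
    {"dx": 0.005, "dy": -0.002, "dz": 0, "yaw": -1},
    {"dx": 0.005, "dy": -0.002, "dz": 0, "yaw": -1.1},
    {"dx": 0.005, "dy": -0.0025, "dz": 0, "yaw": -1.1},
    {"dx": 0.005, "dy": -0.0025, "dz": 0, "yaw": -1.1},
    {"dx": 0.004, "dy": -0.002, "dz": 0, "yaw": -1},
    {"dx": 0.002, "dy": -0.001, "dz": 0, "yaw": -0.5},
    {"dx": 0, "dy": 0, "dz": 0, "yaw": 0},
  ],
)

```text
t: 37.8
eef_pos: [612.8, 230.7, 60.9]
tcp_rot: [3.138, -0.003, 1.108]
ft_force: [2.4, 7.5, 8.4]
opening: 0.251
grip_force: 30.2
```

```bash
python3 tab.py; python3 ln.py|sed -n 2p
```

```text
37.8 [612.8 230.7  60.9] [2.4 7.5 8.4] [ 1.4  -0.24  0.7 ]
lug dz 2.71 (+-0.18) deck dz 2.47 | foot x 483.3 -> 468.3  yaw 0.079 -> 0.045  front y -60.9 -> -60.9 17 17
top 511 theta 0.058 psi -0.448  ztop(y=-27)=43.0 ztop(0)=44.8 x(-27)=487.1 x(-78)=462.6 x(tcp)=611.1 axis z at tcp 51.5
```

```bash
python3 - <<'E'
from h import *
import pickle
for nm,c in(("init",pickle.load(open("top.pkl","rb"))),("now",read_camera("top"))):
    hsv=cv2.cvtColor(c["color"],cv2.COLOR_RGB2HSV); col=c["color"].astype(float)
    for sgn,(v0,v1) in((-1,(205,232)),(1,(180,202))):
        k=cv2.inRange(hsv[v0:v1,322:356],np.array((15,80,60)),np.array((35,255,255))); v,u=np.nonzero(k)
        if len(u)<15: print(nm,sgn,"few",len(u)); continue
        R=np.array([ray(c,a+322,b+v0,11)[:2] for a,b in zip(u,v)]); a=np.polyfit(R[:,1]+106,R[:,0],1); wdt=len(u)/len(np.unique(u))*2.75; print(nm,sgn,len(u),"slope %.3f x(-106)=%.1f width %.1f"%(a[0],a[1],wdt),"y",R[:,1].min().round(0),R[:,1].max().round(0))
    # plate outer edges at z=5 along columns 330..346: strongest brightness steps
    for lo,hi,name in((222,242,"-x edge"),(178,196,"+x edge")):
        E=[]
        for u in range(331,347):
            g=col[lo:hi,u].mean(1); d=np.diff(g); i=d.argmin() if lo>200 else d.argmax(); p=ray(c,u,lo+i+.5,5); E.append([p[1],p[0],abs(d[i])])
        E=np.array(E); print(nm,name,np.median(E[:,1]+ -0.096*(E[:,0]+106)).round(1),E[:,1].std().round(1),"step",E[:,2].mean().round(0))
E
```

```text
init -1 63 slope 0.079 x(-106)=442.0 width 7.5 y -132.0 -71.0
init 1 few 0
init -x edge 404.9 7.7 step 53.0
init +x edge 533.6 6.5 step 53.0
now -1 few 0
now 1 few 0
now -x edge 404.2 4.5 step 39.0
now +x edge 533.2 6.8 step 38.0
```

Call:
arm_command(
  deltas=[
    {"dx": 0, "dy": 0, "dz": 0.003, "yaw": 0},
    {"dx": 0, "dy": 0, "dz": 0.004, "yaw": 0},
    {"dx": 0, "dy": 0, "dz": 0.004, "yaw": 0},
    {"dx": 0, "dy": -0.0005, "dz": 0.004, "yaw": 0},
    {"dx": 0, "dy": -0.0005, "dz": 0.004, "yaw": 0},
    {"dx": -0.0005, "dy": -0.0005, "dz": 0.004, "yaw": 0},
    {"dx": 0, "dy": -0.0005, "dz": 0.004, "yaw": 0},
    {"dx": -0.0005, "dy": -0.0005, "dz": 0.004, "yaw": 0},
    {"dx": 0, "dy": 0, "dz": 0, "yaw": 0},
  ],
)

```text
t: 38.85
eef_pos: [610.2, 226.7, 91.2]
tcp_rot: [3.141, 0.0, 1.107]
ft_force: [1.5, -1.9, 4.8]
opening: 0.25
grip_force: 30.0
```

```bash
python3 tab.py; python3 ln.py|sed -n 2p
```

```text
38.85 [610.2 226.7  91.2] [ 1.5 -1.9  4.8] [-0.18 -0.49  0.35]
lug dz -2.21 (+-0.14) deck dz -1.47 | foot x 483.3 -> 468.1  yaw 0.079 -> 0.037  front y -60.9 -> -58.4 17 16
top 515 theta 0.163 psi -0.448  ztop(y=-27)=43.3 ztop(0)=48.3 x(-27)=486.9 x(-78)=462.3 x(tcp)=608.9 axis z at tcp 81.7
```

Call:
arm_command(
  deltas=[
    {"dx": 0, "dy": -0.0005, "dz": 0.003, "yaw": 0},
    {"dx": -0.0005, "dy": -0.0005, "dz": 0.004, "yaw": 0},
    {"dx": 0, "dy": -0.0005, "dz": 0.004, "yaw": 0},
    {"dx": -0.0005, "dy": -0.0005, "dz": 0.004, "yaw": 0},
    {"dx": 0, "dy": -0.001, "dz": 0.004, "yaw": 0},
    {"dx": -0.0005, "dy": -0.001, "dz": 0.004, "yaw": 0},
    {"dx": -0.0005, "dy": -0.001, "dz": 0.004, "yaw": 0},
    {"dx": -0.0005, "dy": -0.001, "dz": 0.004, "yaw": 0},
    {"dx": -0.0005, "dy": -0.001, "dz": 0.004, "yaw": 0},
    {"dx": 0, "dy": 0, "dz": 0, "yaw": 0},
  ],
)

```text
t: 39.95
eef_pos: [606.0, 219.5, 125.0]
tcp_rot: [-3.139, 0.003, 1.107]
ft_force: [0.3, -5.1, -5.8]
opening: 0.251
grip_force: 30.0
```

```bash
python3 tab.py; python3 ln.py|sed -n 2p
```

```text
39.95 [606.  219.5 125. ] [ 0.3 -5.1 -5.8] [-0.7   0.06  0.42]
lug dz -6.07 (+-0.24) deck dz -5.03 | foot x 483.3 -> 467.6  yaw 0.079 -> 0.039  front y -60.9 -> -58.4 17 14
top 511 theta 0.281 psi -0.447  ztop(y=-27)=44.9 ztop(0)=53.5 x(-27)=487.0 x(-78)=462.5 x(tcp)=605.2 axis z at tcp 115.5
```

Call:
arm_command(
  deltas=[
    {"dx": -0.0005, "dy": -0.001, "dz": 0.004, "yaw": 0},
    {"dx": -0.001, "dy": -0.002, "dz": 0.0065, "yaw": 0},
    {"dx": -0.001, "dy": -0.002, "dz": 0.0065, "yaw": 0},
    {"dx": -0.001, "dy": -0.002, "dz": 0.0065, "yaw": 0},
    {"dx": -0.001, "dy": -0.0025, "dz": 0.0065, "yaw": 0},
    {"dx": -0.001, "dy": -0.0025, "dz": 0.0065, "yaw": 0},
    {"dx": -0.001, "dy": -0.0025, "dz": 0.0065, "yaw": 0},
    {"dx": -0.0015, "dy": -0.0025, "dz": 0.0065, "yaw": 0},
    {"dx": -0.0015, "dy": -0.003, "dz": 0.0065, "yaw": 0},
    {"dx": -0.0015, "dy": -0.003, "dz": 0.006, "yaw": 0},
    {"dx": 0, "dy": 0, "dz": 0, "yaw": 0},
  ],
)

```text
t: 41.15
eef_pos: [596.3, 196.9, 188.7]
tcp_rot: [3.141, -0.001, 1.107]
ft_force: [0.6, -0.0, -5.4]
opening: 0.251
grip_force: 30.0
```

```bash
python3 tab.py; python3 ln.py|sed -n 2p
```

```text
41.15 [596.3 196.9 188.7] [ 0.6 -0.  -5.4] [ 0.08 -0.26  0.22]
lug dz -5.85 (+-0.25) deck dz -4.96 | foot x 483.3 -> 467.6  yaw 0.079 -> 0.041  front y -60.9 -> -58.4 17 13
top 450 theta 0.499 psi -0.456  ztop(y=-27)=49.5 ztop(0)=65.9 x(-27)=485.2 x(-78)=460.2 x(tcp)=595.2 axis z at tcp 176.7
```

Call:
arm_command(
  deltas=[
    {"dx": 0.001, "dy": 0.002, "dz": 0.002, "yaw": 0},
    {"dx": 0.002, "dy": 0.004, "dz": 0.002, "yaw": 0},
    {"dx": 0.002, "dy": 0.005, "dz": 0.002, "yaw": 0},
    {"dx": 0.003, "dy": 0.005, "dz": 0.002, "yaw": 0},
    {"dx": 0.002, "dy": 0.005, "dz": 0.002, "yaw": 0},
    {"dx": 0.002, "dy": 0.004, "dz": 0.001, "yaw": 0},
    {"dx": 0, "dy": 0, "dz": 0, "yaw": 0},
  ],
)

```text
t: 41.95
eef_pos: [608.5, 223.0, 198.8]
tcp_rot: [3.141, -0.001, 1.108]
ft_force: [-0.0, -0.1, -5.8]
opening: 0.246
grip_force: 30.0
```

```bash
python3 tab.py; python3 ln.py
```

```text
41.95 [608.5 223.  198.8] [-0.  -0.1 -5.8] [ 0.33 -0.25 -0.02]
lug dz -5.88 (+-0.29) deck dz -5.01 | foot x 483.3 -> 467.6  yaw 0.079 -> 0.038  front y -60.9 -> -58.4 17 15
42.0 [608.3 222.7 198.7] [ 3.141 -0.     1.108] [ 0.2  0.6 -4.9] [ 0.37 -0.27  0.07] 0.25102394327701266
top 483 theta 0.505 psi -0.455  ztop(y=-27)=42.5 ztop(0)=59.1 x(-27)=484.4 x(-78)=459.5 x(tcp)=606.3 axis z at tcp 186.8
-66 4 [495.6 -61.3  28.8] x 490.0 505.0
-60 10 [473.7 -59.2  38.4] x 461.0 486.0
-54 6 [485.6 -50.5  22.8] x 481.0 490.0
-48 15 [481.4 -44.6  30.3] x 470.0 491.0
-42 28 [482.5 -39.3  29.1] x 464.0 504.0
-36 34 [481.1 -33.4  31.4] x 462.0 503.0
-30 37 [481.6 -27.2  32.2] x 461.0 503.0
-24 24 [483.6 -21.9  37.8] x 462.0 503.0
```

Call:
arm_command(
  deltas=[
    {"dx": 0.003, "dy": 0.005, "dz": -0.01, "yaw": 0},
    {"dx": 0.0025, "dy": 0.005, "dz": -0.013, "yaw": 0},
    {"dx": 0.0025, "dy": 0.005, "dz": -0.014, "yaw": 0},
    {"dx": 0.002, "dy": 0.0045, "dz": -0.014, "yaw": 0},
    {"dx": 0.002, "dy": 0.004, "dz": -0.014, "yaw": 0},
    {"dx": 0.002, "dy": 0.0035, "dz": -0.014, "yaw": 0},
    {"dx": 0.0015, "dy": 0.003, "dz": -0.014, "yaw": 0},
    {"dx": 0.001, "dy": 0.0025, "dz": -0.014, "yaw": 0},
    {"dx": 0.001, "dy": 0.002, "dz": -0.014, "yaw": 0},
    {"dx": 0.0005, "dy": 0.0015, "dz": -0.014, "yaw": 0},
    {"dx": 0.0005, "dy": 0.001, "dz": -0.014, "yaw": 0},
    {"dx": 0, "dy": 0.0005, "dz": -0.012, "yaw": 0},
    {"dx": 0, "dy": 0, "dz": -0.008, "yaw": 0},
    {"dx": 0, "dy": 0, "dz": 0, "yaw": 0},
  ],
)

```text
t: 43.45
eef_pos: [626.2, 259.4, 28.4]
tcp_rot: [-3.14, 0.001, 1.108]
ft_force: [0.3, 0.8, -4.3]
opening: 0.25
grip_force: 30.0
```

```bash
cat > c.py <<'E'
from h import *
import pickle
s=state(); print(s["t"],s["eef_pos"].round(1),s["tcp_rot"].round(3),s["ft_force"].round(1),s["opening"])
for n in("top","scene"):
    c=read_camera(n); pickle.dump(c,open(n+"c.pkl","wb")); W=pts(c); hsv=cv2.cvtColor(c["color"],cv2.COLOR_RGB2HSV)
    k=cv2.inRange(hsv,np.array((5,150,90)),np.array((20,255,255))); k[(W[...,0]<380)|(W[...,1]<100)|np.isnan(W[...,0])]=0
    nn,l,st,ce=cv2.connectedComponentsWithStats(k)
    if nn>1:
        i=1+st[1:,4].argmax(); P=W[l==i]; print(n,"orange",len(P),P.mean(0).round(1),P.min(0).round(0),P.max(0).round(0))
    m=(hsv[...,1]<90)&(W[...,2]>22)&(W[...,2]<55)&(W[...,1]>-10)&(W[...,1]<230)&(W[...,0]>400)&(W[...,0]<680)
    nn,l,st,ce=cv2.connectedComponentsWithStats(m.astype(np.uint8)); i=1+st[1:,4].argmax(); P=W[l==i]
    ax=np.polyfit(P[:,1],P[:,0],1); az=np.polyfit(P[:,1],P[:,2],1); print(n,len(P),"x(y)",ax.round(3),"z(y)",az.round(3),"y",P[:,1].min().round(0),P[:,1].max().round(0))
E
python3 c.py
```

```text
43.45 [626.2 259.4  28.4] [-3.140e+00  1.000e-03  1.108e+00] [ 0.3  0.8 -4.3] 0.25030115753285714
top 605 x(y) [  0.5   496.021] z(y) [-0.05  39.344] y -10.0 210.0
scene orange 210 [657.2 315.9  22.5] [616. 273.  -0.] [682. 359.  99.]
scene 549 x(y) [4.89000e-01 5.03316e+02] z(y) [-0.044 38.609] y -9.0 222.0
```

Call:
arm_command(
  deltas=[
    {"dx": 0, "dy": 0, "dz": 0, "yaw": 0},
    {"dx": 0, "dy": 0, "dz": 0, "yaw": 0},
    {"dx": -0.006, "dy": -0.012, "dz": 0, "yaw": 0},
    {"dx": -0.012, "dy": -0.024, "dz": 0, "yaw": 0},
    {"dx": -0.0125, "dy": -0.025, "dz": 0.001, "yaw": 0},
    {"dx": -0.012, "dy": -0.024, "dz": 0.001, "yaw": 0},
    {"dx": -0.006, "dy": -0.012, "dz": 0, "yaw": 0},
    {"dx": 0, "dy": 0, "dz": 0, "yaw": 0},
  ],
  gripper=0.045,
)

```text
t: 44.35
eef_pos: [577.8, 161.2, 32.2]
tcp_rot: [3.142, 0.0, 1.106]
ft_force: [0.2, 0.7, 0.3]
opening: 0.471
grip_force: 0.0
```

```bash
python3 c.py; python3 tab.py
```

```text
44.35 [577.8 161.2  32.2] [3.142 0.    1.106] [0.2 0.7 0.3] 0.4711591406088239
top orange 227 [650.3 313.1  24.3] [562. 221.  -3.] [675. 351. 367.]
top 291 x(y) [  0.51  495.604] z(y) [-0.046 38.38 ] y -10.0 98.0
scene orange 322 [648.9 299.   21.2] [601. 246.  -2.] [682. 356.  32.]
scene 294 x(y) [4.86000e-01 5.02597e+02] z(y) [-0.041 37.14 ] y -9.0 115.0
44.45 [578.8 162.9  32. ] [ 0.7 -0.8  1. ] [-0.06 -0.05 -0.02]
lug dz -5.78 (+-0.29) deck dz -5.09 | foot x 483.3 -> 467.6  yaw 0.079 -> 0.044  front y -60.9 -> -58.4 17 12
```

Call:
arm_command(
  deltas=[
    {"dx": 0, "dy": 0, "dz": 0.004, "yaw": 0},
    {"dx": 0, "dy": 0, "dz": 0, "yaw": 0},
  ],
)

```text
t: 44.7
eef_pos: [578.6, 163.4, 36.0]
tcp_rot: [3.141, -0.001, 1.108]
ft_force: [0.2, 1.2, 0.7]
opening: 0.471
grip_force: 0.0
```

Call:
arm_command(
  deltas=[
    {"dx": 0, "dy": 0, "dz": 0, "yaw": 0},
    {"dx": 0, "dy": 0, "dz": 0, "yaw": 0},
    {"dx": 0, "dy": 0, "dz": 0, "yaw": 0},
    {"dx": 0, "dy": 0, "dz": 0, "yaw": 0},
    {"dx": 0, "dy": 0, "dz": 0.01, "yaw": 0},
    {"dx": 0, "dy": 0, "dz": 0.015, "yaw": 0},
    {"dx": 0, "dy": 0, "dz": 0.015, "yaw": 0},
    {"dx": 0.003, "dy": 0.004, "dz": 0.005, "yaw": 1},
    {"dx": 0.005, "dy": 0.007, "dz": 0, "yaw": 2.5},
    {"dx": 0.007, "dy": 0.009, "dz": 0, "yaw": 3},
    {"dx": 0.008, "dy": 0.01, "dz": 0, "yaw": 3.5},
    {"dx": 0.008, "dy": 0.01, "dz": 0, "yaw": 3.5},
    {"dx": 0.008, "dy": 0.01, "dz": 0, "yaw": 3.5},
    {"dx": 0.007, "dy": 0.009, "dz": 0, "yaw": 3.5},
    {"dx": 0.005, "dy": 0.006, "dz": 0, "yaw": 3},
    {"dx": 0.003, "dy": 0.003, "dz": 0, "yaw": 2},
    {"dx": 0, "dy": 0, "dz": 0, "yaw": 0.5},
    {"dx": 0, "dy": 0, "dz": 0, "yaw": 0},
  ],
  gripper=0.0,
)

```text
t: 46.5
eef_pos: [632.0, 230.7, 80.8]
tcp_rot: [-3.141, 0.0, 1.561]
ft_force: [-0.0, 0.9, -6.4]
opening: 0.193
grip_force: 29.3
```

```bash
python3 - <<'E'
from h import *
s=state(); print(s["t"],s["eef_pos"].round(1),s["tcp_rot"].round(3),s["ft_force"].round(1))
c=read_camera("scene"); W=pts(c); hsv=cv2.cvtColor(c["color"],cv2.COLOR_RGB2HSV)
k=cv2.inRange(hsv,np.array((5,150,90)),np.array((20,255,255))); k[(W[...,0]<560)|(W[...,1]<200)|np.isnan(W[...,0])]=0
P=W[k>0]; print("orange",len(P),P.mean(0).round(1),P.min(0).round(0),P.max(0).round(0),np.polyfit(P[:,1],P[:,2],1))
m=(W[...,0]>600)&(W[...,0]<675)&(W[...,1]>-40)&(W[...,1]<190)&(W[...,2]>30)&(W[...,2]<110)
P=W[m]; print(len(P),np.polyfit(P[:,1],P[:,0],1),np.polyfit(P[:,1],P[:,2],1),P[:,1].min())
E
```

```text
46.5 [632.  230.7  80.8] [-3.141  0.     1.561] [-0.   0.9 -6.4]
orange 293 [638.1 382.2  67.5] [589. 327.  -0.] [650. 462.  77.] [-1.06325344e-01  1.08176780e+02]
517 [1.64970613e-02 6.33302394e+02] [-3.27449354e-02  8.28543679e+01] -3.74377121335888
```

Call:
arm_command(
  deltas=[
    {"dx": 0, "dy": 0, "dz": -0.01, "yaw": 0},
    {"dx": 0, "dy": 0, "dz": -0.014, "yaw": 0},
    {"dx": 0, "dy": 0, "dz": -0.012, "yaw": 0},
    {"dx": 0, "dy": 0, "dz": -0.008, "yaw": 0},
    {"dx": 0, "dy": 0, "dz": -0.005, "yaw": 0},
    {"dx": 0, "dy": 0, "dz": -0.003, "yaw": 0},
    {"dx": 0, "dy": 0, "dz": -0.003, "yaw": 0},
    {"dx": 0, "dy": 0, "dz": 0, "yaw": 0},
  ],
)

```text
t: 47.35
eef_pos: [632.3, 230.7, 25.7]
tcp_rot: [3.141, -0.0, 1.561]
ft_force: [-0.2, -0.4, -6.2]
opening: 0.187
grip_force: 29.9
```

Call:
arm_command(
  deltas=[
    {"dx": 0, "dy": 0, "dz": 0, "yaw": 0},
    {"dx": 0, "dy": 0, "dz": 0, "yaw": 0},
    {"dx": 0, "dy": 0, "dz": 0, "yaw": 0},
    {"dx": 0, "dy": 0, "dz": 0.01, "yaw": 0},
    {"dx": 0, "dy": 0, "dz": 0.02, "yaw": 0},
    {"dx": 0, "dy": 0, "dz": 0.03, "yaw": 0},
    {"dx": 0, "dy": 0, "dz": 0.03, "yaw": 0},
    {"dx": 0, "dy": 0, "dz": 0.03, "yaw": 0},
    {"dx": 0, "dy": 0, "dz": 0.02, "yaw": 0},
    {"dx": 0, "dy": 0, "dz": 0, "yaw": 0},
  ],
  gripper=0.05,
)

```text
t: 48.35
eef_pos: [633.3, 231.0, 169.8]
tcp_rot: [3.136, -0.002, 1.561]
ft_force: [-0.2, 0.4, -0.6]
opening: 0.528
grip_force: 0.0
```

```bash
python3 tab.py; python3 - <<'E'
from h import *
c=read_camera("scene"); save(c,"end.png",None,1.4); W=pts(c); hsv=cv2.cvtColor(c["color"],cv2.COLOR_RGB2HSV)
k=cv2.inRange(hsv,np.array((5,150,90)),np.array((20,255,255))); k[(W[...,0]<560)|(W[...,1]<200)|np.isnan(W[...,0])]=0
P=W[k>0]; print("orange",len(P),P.mean(0).round(1),np.polyfit(P[:,1],P[:,2],1))
m=(W[...,0]>600)&(W[...,0]<675)&(W[...,1]>30)&(W[...,1]<325)&(W[...,2]>14)&(W[...,2]<60)
P=W[m]; print(len(P),np.polyfit(P[:,1],P[:,0],1),np.polyfit(P[:,1],P[:,2],1),P[:,1].min())
E
```

```text
48.35 [633.3 231.  169.8] [-0.2  0.4 -0.6] [-0.05 -0.14 -0.05]
lug dz -6.08 (+-0.24) deck dz -4.94 | foot x 483.3 -> 467.5  yaw 0.079 -> 0.045  front y -60.9 -> -58.4 17 13
orange 307 [636.5 383.   18.3] [-1.57721905e-02  2.43502178e+01]
588 [8.69036956e-03 6.33663809e+02] [1.20589314e-03 2.02072072e+01] 30.227322096672133
```

View pics/end.png

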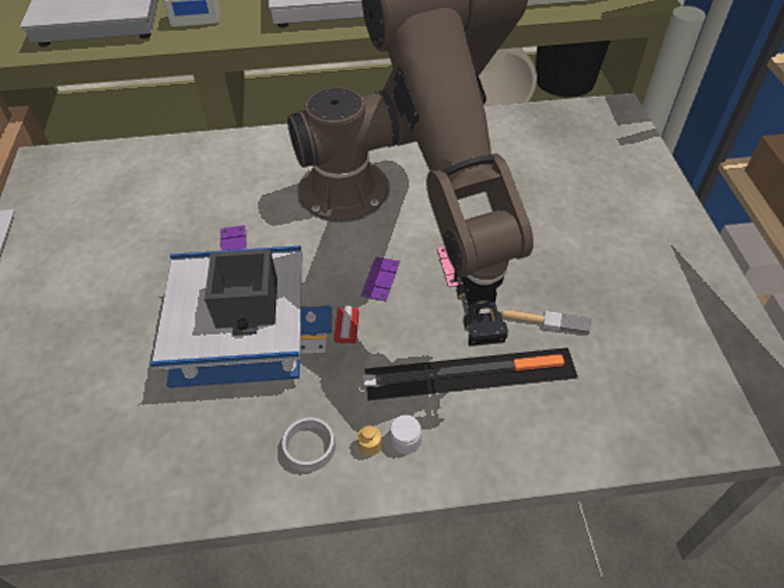

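The final view shows the bar flat on its mat, (370,380) to (560,362). The lug (317,320) is centred with the foot down, and the bystanders are in place. Handing in.

```bash
python3 -c "
from h import *
print(job_done())"
```

```text
the job is handed in; nothing more can be done
None
```

I handed the job in, and no verdict came back: by my measurements the foot is seated in the channel about 1 mm off its middle and the bar lies flat on its mat, after I dropped it once on the open bench (it landed upside down and I righted it).

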